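Pin the toolbox hasp and snap the linchpin's ring shut

ROBOT

A 7-joint arm with a two-finger parallel gripper is mounted at the origin on the work surface. World frame = base frame: x ahead of the robot, y to its left, z up, the work surface at z = 0. Lengths are in m, angles in rad, forces in N, time in s.
With the tool pointing down it reaches from about 0.35 to 0.9 m from the base axis. Payload 8.1 kg.
Tool frame: the origin (TCP) lies at the very end of the fingers, on their centre line; the grasp point (between the pads) lies 19 mm behind it (arm.grasp_offset is the distance from the TCP to the grasp point, in m); z points along the fingers, y is the direction in which the jaws open and shut (so a half turn about z gives the same grasp; the last joint's range is limited). The gripper opens to 92 mm and grips with 3 to 60 N. Pads are 19 mm wide; open, the fingers measure 130 mm over their backs; the gripper's body (75 mm by 190 mm) begins 47 mm behind the grasp point.
Start: joints at [-1.409, 0.434, 0.025, 1.573, -0.012, 1.134, -0.075], TCP at [0.164, 0.603, 0.227] pointing down, gripper open.
Joint ranges: [-2.62, 2.62], [-0.44, 2.09], [-1.27, 1.32], [0.08, 2.57], [-1.32, 4.46], [0.12, 2], [-2.74, 2.74]. Speed limits (rad/s): [2.22, 2.22, 3.01, 3.01, 3.14, 3.14, 3.14].

INTERFACE

Orientations are given as a rotation vector (axis times angle).
In Python, from cell import arm, eyes, workorder gives the robot as it stands.
- The arm moves only by the shell command python3 -m inch 'ROWS' [FORCE]. ROWS is JSON, a list that holds one entry, the list of rows, each a list of 5 numbers: the closure, from 0 (fully open) to 1 (shut), then the shift along the tool's x, y, z in mm, then the turn about the tool's z in degrees. A call has 1 to 12 rows; each row shifts and turns the pose as measured when the row begins, along the tool's axes as they then stand; what a row does not reach is not made up. A row lasts 1/10 s, in which the tool goes at most 50 mm and 8.59 degrees, less where a joint would pass 70% of its speed; a pose out of reach is approached as far as the arm can. A call with a gripper value outside its range is refused whole. The fingers move at their own pace and stop on an object; FORCE is the grip in N (left out, the last holds). Time passes only in rows, so rows that do not move let the fingers close. It gives the time, the measured TCP pose, the force and the opening at its end, in the units of the state.
- arm.observe(): the state, without advancing time (a new reading comes with each control period).
- eyes.get_image(name): name is "scene" or "top" or "wrist"; returns a dict with "frame" (480x640x3 uint8, blue, green, red), "intrinsics" (3x3 intrinsics, pixels), "rvec" (rotation vector, rad) and "tvec" (3), from world to camera coordinates, as OpenCV has them; the wrist camera has in their place "T_tool_cam" (4x4, takes a point from camera to tool coordinates, whose origin is the TCP and whose axes are the flange's). Camera axes: x right, y down, z forward; pixel columns grow to the right and rows downward; lengths in m; the calibration is good to about 2 mm. A picture is of the moment at which its call begins: read the wrist's pose just before it. There is no depth.
- workorder.sign_off(): hands the job in, once; it reports no verdict.
The state is a dict: "clock": time; "joints": joint angles; "dq": joint speeds; "joint_efforts": joint torques, N m; "position": TCP position; "ee_rot": TCP orientation; "force": force on the tool from outside, world axes, zero at the start; "ft_torque": the same for the moment, N m; "width": opening from 0.0 (shut) to 1.0 (fully open).
Only numpy, scipy, OpenCV 4.12 (cv2) and the standard library are available. Lean on these libraries where they do the work, as an engineer would, in place of code of your own. Each camera call takes 0.05 s, during which the arm holds its last target.

TASK

Lift the red-headed linchpin out of its wooden block, feel for the hole in the loose brass hasp leaf on the front of the olive toolbox, work the leaf over until its hole meets the hole of the steel lug below, and push the pin down through both until it is fully home, its ring on the side away from the box. Then swing the brass ring down by its thumb tab and press it towards the box until it snaps past the pin's lower end and stays there, and let go. Be gentle: keep the pin's force on the hasp under 30 N, no hard shoving, and leave the other things where they are.

Things in the scene. Friction and masses are not known exactly. Their poses are not given: they have to be found in the camera images.
- pin_grip (a point): Upright loose steel linchpin (140 g), z up, ring on its -x side. Point: middle of the red 16 x 16 mm head, 79 mm above the lower end. Heights above that end: cone (10.5 mm across at the end, 11 at top) 0-12; square shank 11 x 11, 12-45; shoulder 20 x 20, 45-49; head 49-91 (its sides along the pin's x and y); ring pivot at 53.
- pin_tip (a point): Centre of the linchpin's lower end. Fully home it is 45 mm below lug_hole. The 10.5 mm wide end drops into a hole when within about 1.5 mm of its middle.
- ring (a joint): Angle of the brass ring about its pivot (along the pin's y). 0: level, out to the pin's -x; grows as it swings down; 1.571: straight down; stop 1.72. Stays where left; starts -0.25 to 0.1. End bar 53.5 mm from the pivot, 2 mm short of passing the pin's end: at about 1.48-1.57 the sprung ring stretches (3-7 N on the tab), then snaps past and locks (above 1.62).
- ring_tab (a point): Middle of the outer end of the ring's thumb tab, 16 mm wide (pin's y), 8 thick, standing 20 mm square off the middle of the end bar: points up while the ring is level, to the pin's -x when it hangs. Ring 55 mm wide, 45 inside, clears the lug either side. When lowered, the head stands over the tab: lean the gripper's body back from the box 30-45 degrees.
- block: Fixed wooden parking block, 40 (x) x 60 mm, 49 high, with a 13.5 mm square hole, 46 mm deep; the pin starts in it, shoulder resting on its top, lower end 4 mm above the ledge, ring over the block's -x side. Origin at the centre of its underside.
- toolbox: Fixed olive steel toolbox, 160 x 300 mm, top at 100 mm (folded handle to 108). Origin on the ledge straight below the lug hole; x into the box (front face at x = 34 mm), z up. Fixed steel lug sticking out of the front: 34 mm wide, z 72 to 94.5 mm, ending 13 mm out beyond its square 13.5 mm hole (sides along x, y).
- lug_hole (a point): Axis of the lug's hole at leaf-top height (100 mm up); axes as the toolbox. A 5 mm brass leaf, same outline and hole as the lug, lies on it. The leaf slides only along y (4 N friction) and rests anywhere up to 11 mm either side; its place is not measured. Found, the pin's end sinks 5 mm onto the lug, and can drag the leaf to this point, where it drops through.
- bowl_mid (a point): chipped white enamel bowl of brass studs, 116 mm across, 40 high; point at its middle
- heel_mid (a point): black plastic shoe heel, 66 mm, 22 high; its middle
- stretcher_mid (a point): turned wooden shoe-stretcher knob, 46 mm across, 48 high, standing; its middle
- nippers_mid (a point): steel end nippers with red handles, about 190 mm long, lying; point near the joint
- latch_mid (a point): the old steel and olive latch, 70 x 30 mm, lying flat; its middle
- hammer_grip (a point): hammer with a wooden handle, lying; point on its handle
- tin_mid (a point): flat round steel polish tin, 72 mm across, 28 high; its middle

How it is judged:
By the outcome, as a careful person would: the job done as asked, in the order asked, and still so for the second after the job is handed in, with the robot touching nothing.
It also fails if it takes over 72 s, if anything falls off the work surface, if the arm or the gripper's body presses on something with over 40 N, if the wrist force passes 120 N, or if a joint passes its speed limit or range.

## Working session

There is one attempt and no reset: what is moved stays moved. The work goes in short steps, Python scripts to look and compute and a shell command to move; the robot and the scene stay as the last step left them, time stands still between calls to the robot, and variables do not carry over. Pictures are saved under pics/ and viewed, and the job is handed in when it is done.

```bash
ls; mkdir -p pics
python3 - <<'E'
from cell import arm, eyes, workorder
import cv2
s=arm.observe(); print(s, arm.grasp_offset)
for n in ["scene","top","wrist"]:
    d=eyes.get_image(n); cv2.imwrite(f"pics/{n}0.png",d["frame"]); print(n,d["intrinsics"].tolist(),d.get("rvec"),d.get("tvec"),d.get("T_tool_cam"))
E
```

```text
pics
{'clock': 0.0, 'joints': array([-1.40858469,  0.435185  ,  0.02499827,  1.57409398, -0.01158   ,
        1.13400606, -0.0750909 ]), 'dq': array([-0.00122282,  0.00036713,  0.00218113,  0.00034219, -0.0004536 ,
       -0.00162673,  0.00016136]), 'joint_efforts': array([-7.75013905e-05, -6.67828846e+01,  9.85133909e-01, -3.14489615e+01,
       -6.05033920e-02,  4.24109004e-02,  1.60634891e-04]), 'position': array([0.16352201, 0.60269983, 0.22597008]), 'ee_rot': array([-4.14862913e-01, -3.11404245e+00,  2.43059207e-03]), 'force': array([-0.25877378,  0.84126846,  0.57971155]), 'ft_torque': array([0.05378037, 0.07693412, 0.00895758]), 'width': 0.9985829310021627} 0.0188
scene [[461.47309529131985, 0.0, 312.38531740118543], [0.0, 461.47309529131985, 243.35544035379348], [0.0, 0.0, 1.0]] [ 1.1949311   2.57579488 -0.70965496] [ 0.35450828 -0.27572718  1.27470394] None
top [[515.72053003049, 0.0, 316.91548681153006], [0.0, 515.72053003049, 235.13131403255812], [0.0, 0.0, 1.0]] [ 2.07955866 -2.14202541  0.18292938] [0.02612311 0.53871572 1.24190302] None
wrist [[338.6135719693715, 0.0, 325.19767281817667], [0.0, 338.6135719693715, 235.63489951436355], [0.0, 0.0, 1.0]] None None [[-3.09759062e-04 -9.61929495e-01 -2.73297548e-01  7.44738677e-02]
 [ 9.99999525e-01 -5.50414439e-04  8.03889278e-04  6.25670281e-04]
 [-9.23711725e-04 -2.73297169e-01  9.61929209e-01 -1.57197792e-01]
 [ 0.00000000e+00  0.00000000e+00  0.00000000e+00  1.00000000e+00]]
```

View pics/scene0.png

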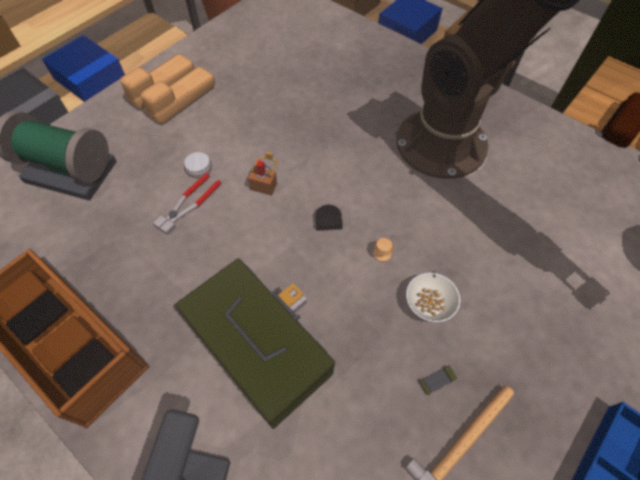

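View pics/top0.png

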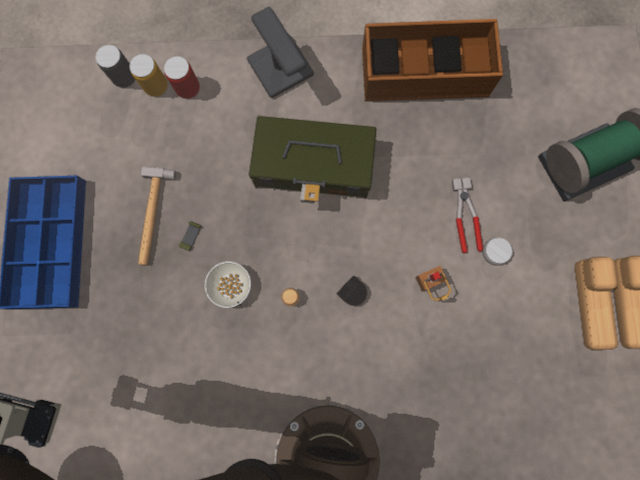

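View pics/wrist0.png

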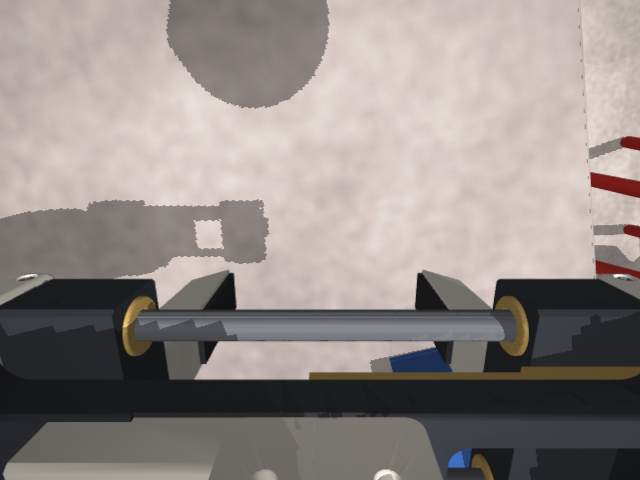

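The top view shows the pin's red head at about (437,276) in its block, and the leaf at about (311,192) on the toolbox's front. The heel, knob, bowl and tin lie between and around them. Next I'll zoom in and measure.

```bash
cat > h.py <<'E'
import numpy as np, cv2
from cell import arm, eyes, workorder
from scipy.spatial.transform import Rotation as R
def pose():
    s=arm.observe(); return s, R.from_rotvec(s["ee_rot"]).as_matrix(), np.array(s["position"])
def grab(n):
    s,Rt,p=pose(); d=eyes.get_image(n); K=np.array(d["intrinsics"])
    if n=="wrist":
        T=np.array(d["T_tool_cam"]); Rc=Rt@T[:3,:3]; c=p+Rt@T[:3,3]
    else:
        Rw=R.from_rotvec(np.ravel(d["rvec"])).as_matrix(); Rc=Rw.T; c=-Rw.T@np.ravel(d["tvec"])
    return d["frame"],K,Rc,c
def ray(cam,uv):
    f,K,Rc,c=cam; v=Rc@np.linalg.inv(K)@np.array([uv[0],uv[1],1.]); return c,v/np.linalg.norm(v)
def onz(cam,uv,z):
    c,v=ray(cam,uv); return c+v*(z-c[2])/v[2]
def proj(cam,X):
    f,K,Rc,c=cam; q=K@(Rc.T@(np.array(X)-c)); return q[:2]/q[2]
def tri(rays):
    A=sum(np.eye(3)-np.outer(v,v) for c,v in rays); b=sum((np.eye(3)-np.outer(v,v))@c for c,v in rays); return np.linalg.solve(A,b)
def crop(f,x0,y0,w,h,k,name):
    cv2.imwrite(name,cv2.resize(f[y0:y0+h,x0:x0+w],None,fx=k,fy=k,interpolation=cv2.INTER_CUBIC))
E
python3 - <<'E'
from h import *
t=grab("top"); s=grab("scene")
crop(t[0],405,255,60,50,6,"pics/a1.png"); crop(t[0],240,105,150,110,4,"pics/a2.png")
crop(s[0],235,140,60,60,6,"pics/a3.png"); crop(s[0],230,255,110,80,5,"pics/a4.png")
a=[cv2.imread(f"pics/a{i}.png") for i in (1,2,3,4)]
W=np.zeros((600,800,3),np.uint8)
a=[cv2.resize(x,(400,300)) for x in a]
cv2.imwrite("pics/a.png",np.vstack([np.hstack(a[:2]),np.hstack(a[2:])]))
rays=[]
for cam,box in ((t,(405,255,60,50)),(s,(235,140,60,60))):
    x,y,w,h=box; g=cam[0][y:y+h,x:x+w]; hs=cv2.cvtColor(g,cv2.COLOR_BGR2HSV)
    m=((hs[...,0]<6)|(hs[...,0]>172))&(hs[...,1]>170)&(hs[...,2]>90)
    ys,xs=np.nonzero(m); u=(xs.mean()+x,ys.mean()+y); print(u,len(xs)); rays.append(ray(cam,u))
print("head",tri(rays), onz(t,(437,276),.095))
for uv,z in (((311,192),.1),((253,186),.1),((372,190),.1),((258,118),.1),((376,124),.1)): print(uv,onz(t,uv,z))
E
```

```text
(np.float64(436.25), np.float64(275.375)) 40
(np.float64(259.55172413793105), np.float64(163.72413793103448)) 29
head [ 0.42477601 -0.2719721   0.09262919] [ 0.42293869 -0.2730811   0.095     ]
(311, 192) [0.63828242 0.02090855 0.1       ]
(253, 186) [0.65846645 0.16368608 0.1       ]
(372, 190) [ 0.6382942 -0.128736   0.1      ]
(258, 118) [0.83702263 0.15033772 0.1       ]
(376, 124) [ 0.80978118 -0.14698213  0.1       ]
```

View pics/a.png

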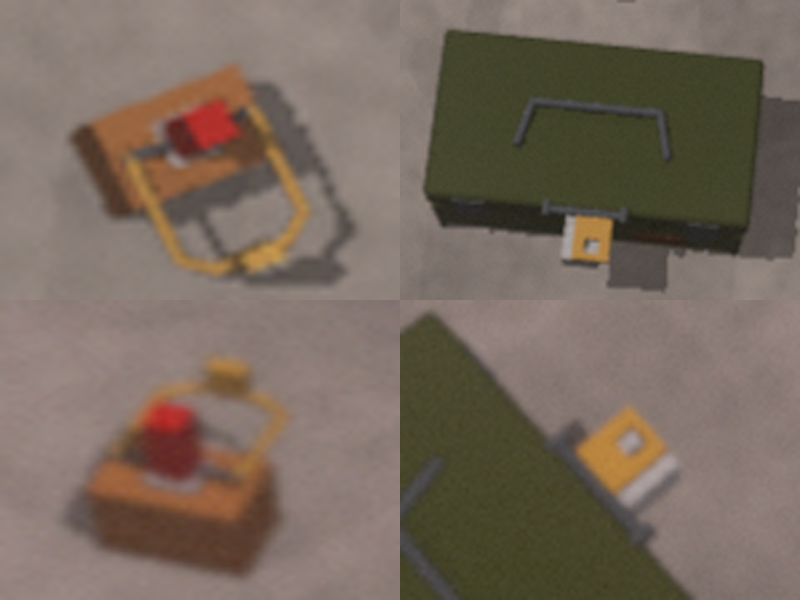

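The brass leaf sits off to the box's right, with its hole at top-view (311,192) roughly. I'll move over the block for a close look with the wrist camera.

```bash
python3 -m inch '[[[0,-48,13,0,0],[0,-48,13,0,0],[0,-48,13,0,0],[0,-48,13,0,0],[0,-48,13,0,0],[0,-48,13,0,0]]]'; python3 -m inch '[[[0,-13,-48,0,-4],[0,-13,-48,0,-4],[0,-10,-48,0,-4],[0,-7,-49,0,-4],[0,-4,-49,0,-4],[0,0,-49,0,-4],[0,3,-49,0,-4],[0,6,-49,0,-4],[0,10,-48,0,-4],[0,13,-48,0,-4]]]'
```

```text
clock: 0.85
position: [0.4563, 0.609, 0.225]
ee_rot: [-0.384, -3.111, -0.0]
force: [0.9, 1.1, 0.5]
width: 1.002
clock: 1.85
position: [0.5165, 0.1149, 0.214]
ee_rot: [0.741, -3.043, 0.007]
force: [0.8, 0.6, 0.5]
width: 1.002
```

```bash
python3 -m inch '[[[0,30,-33,-2,0],[0,30,-33,-2,0],[0,30,-33,-2,0],[0,30,-33,-2,0],[0,30,-33,-2,0],[0,30,-33,-2,0],[0,30,-33,-2,0],[0,30,-33,-2,0],[0,30,-33,-2,0],[0,0,0,0,0],[0,0,0,0,0]]]'
python3 - <<'E'
from h import *
w=grab("wrist"); cv2.imwrite("pics/w1.png",w[0]); s,Rt,p=pose(); print(p,Rt.round(3).tolist())
E
```

```text
clock: 2.95
position: [0.4055, -0.2972, 0.2377]
ee_rot: [0.725, -3.051, 0.015]
force: [0.1, -0.3, -0.3]
width: 0.997
[ 0.40532924 -0.29746414  0.23776639] [[-0.893, -0.45, -0.004], [-0.45, 0.893, -0.011], [0.008, -0.008, -1.0]]
```

View pics/w1.png

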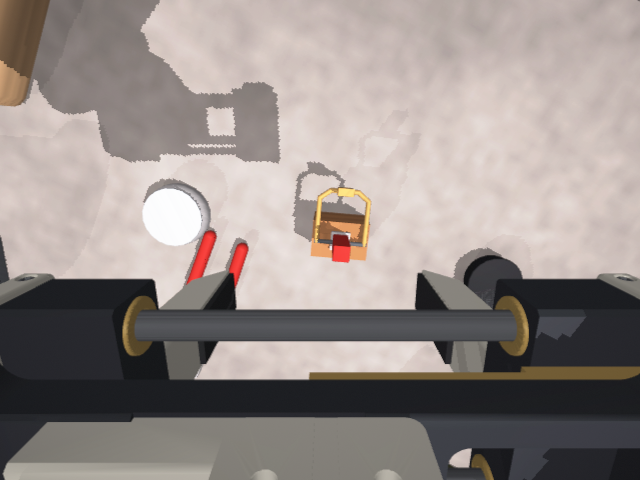

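The ring points straight up in the picture, with its tab at (346,191). The red head is at (341,248), roughly square to the tool, so I can measure its top face and angle.

Run:
```python
from h import *
w=grab("wrist"); crop(w[0],295,175,100,100,6,"pics/w2.png")
hs=cv2.cvtColor(w[0],cv2.COLOR_BGR2HSV); m=(((hs[...,0]<6)|(hs[...,0]>172))&(hs[...,1]>170)).astype(np.uint8); m[:, :310]=0;m[:,380:]=0
b=m*(hs[...,2]>150)
for k in (m,b):
    c=max(cv2.findContours(k.astype(np.uint8),0,2)[0],key=cv2.contourArea); print(cv2.minAreaRect(c),c.reshape(-1,2).min(0),c.reshape(-1,2).max(0))
for uv in ((316,190),(371,190),(346,190)): print(onz(w,uv,.06))
```

```text
((341.5, 248.5), (25.0, 17.0), 90.0) [333 236] [350 261]
((341.5, 253.5), (15.0, 17.0), 90.0) [333 246] [350 261]
[ 0.3855305  -0.31793138  0.06      ]
[ 0.36099168 -0.26930708  0.06      ]
[ 0.37213748 -0.29139276  0.06      ]
```

View pics/w2.png

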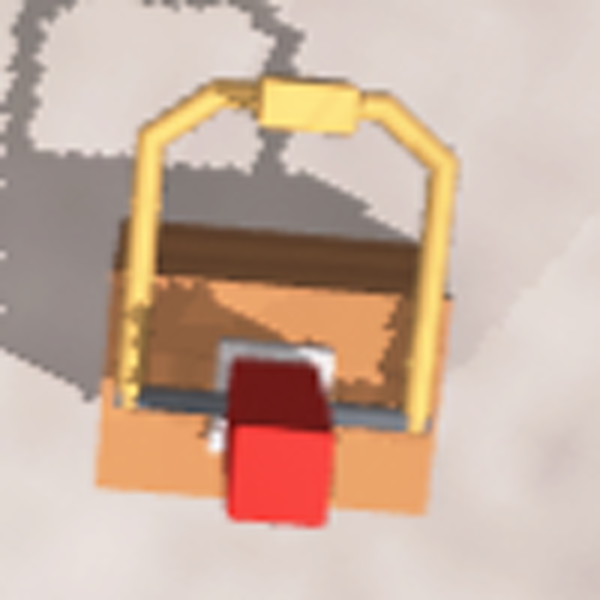

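Run:
```python
from h import *
w=grab("wrist"); s,Rt,p=pose()
X=onz(w,(341.3,253.9),.095); print("head top",X)
yaw=np.degrees(np.arctan2(-Rt[0,1],Rt[1,1])); print("tool yaw",yaw)
print("tool delta", (Rt.T@(np.array([X[0],X[1],0.066])-p))*1000)
```

```text
head top [ 0.42399995 -0.27031533  0.095     ]
tool yaw 26.90924569637401
tool delta [-28.77006468  15.92132858 171.35393219]
```

```bash
python3 -m inch '[[[0,-14,8,0,4.7],[0,-14.8,7,0,0],[0,0,0,40,0],[0,0,0,30,0],[0,0,0,0,0],[0,0,0,0,0]]]'
python3 - <<'E'
from h import *
w=grab("wrist"); crop(w[0],260,170,160,120,5,"pics/w3.png"); s,Rt,p=pose()
print(p,np.degrees(np.arctan2(-Rt[0,1],Rt[1,1])), Rt[:,2])
hs=cv2.cvtColor(w[0],cv2.COLOR_BGR2HSV); m=(((hs[...,0]<6)|(hs[...,0]>172))&(hs[...,1]>170)&(hs[...,2]>170)).astype(np.uint8)
c=max(cv2.findContours(m,0,2)[0],key=cv2.contourArea); print(cv2.minAreaRect(c))
X=onz(w,cv2.minAreaRect(c)[0],.095); print(X,(Rt.T@(np.array([X[0],X[1],0.066])-p))*1000)
E
```

```text
clock: 3.7
position: [0.4313, -0.2616, 0.1669]
ee_rot: [0.621, -3.078, 0.013]
force: [0.1, -0.4, -0.3]
width: 1.0
[ 0.43140244 -0.26157875  0.16704737] 22.840124874974112 [ 2.88957662e-04 -8.27302378e-03 -9.99965736e-01]
((155.46910095214844, 250.300537109375), (15.290447235107422, 60.0374870300293), 12.994616508483887)
[ 0.48022217 -0.37205814  0.095     ] [  -2.40836396 -119.98141701  101.97200995]
```

View pics/w3.png

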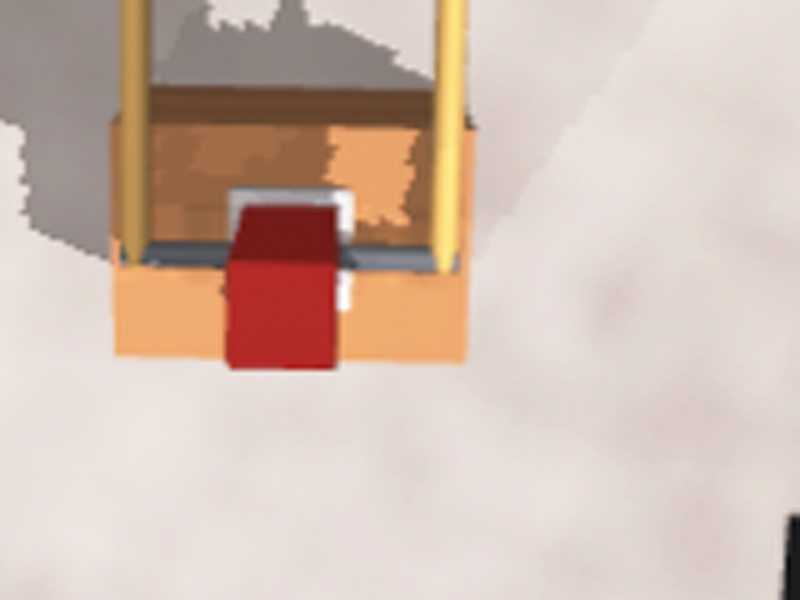

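The head's top face is centred at about (316.4,233), with roughly 1° of turn left.

Run:
```python
from h import *
w=grab("wrist"); s,Rt,p=pose()
X=onz(w,(316.2,232.7),.095); print(X,(Rt.T@(np.array([X[0],X[1],0.066])-p))*1000)
```

```text
[ 0.42350258 -0.27106761  0.095     ] [ 10.6621006   -4.2034554  101.53494833]
```

```bash
python3 -m inch '[[[0,8,-3,0,1],[0,1,-0.5,0,0],[0,0,0,0,0],[0,0,0,20,0],[0,0,0,15,0],[0,0,0,5,0],[0,0,0,0,0]]]'
python3 - <<'E'
from h import *
s,Rt,p=pose(); X=np.array([.4237,-.2708,.066]);print(p,(Rt.T@(X-p))*1000,np.degrees(np.arctan2(-Rt[0,1],Rt[1,1])))
E
```

```text
clock: 4.5
position: [0.4267, -0.2727, 0.132]
ee_rot: [-0.586, 3.078, -0.023]
force: [-0.4, 0.1, -0.2]
width: 0.998
[ 0.42670502 -0.27265239  0.13202283] [ 2.4384264   3.87414454 65.95847602] 21.560032813622144
```

```bash
python3 -m inch '[[[0,1,2,20,0],[0,1,1,20,0],[0,0,0,12,0],[0,0,0,4,0],[0,0,0,0,0],[0,0,0,0,0]]]'
python3 - <<'E'
from h import *
s,Rt,p=pose(); X=np.array([.4237,-.2708,.066]);print(p,(Rt.T@(X-p))*1000,np.degrees(np.arctan2(-Rt[0,1],Rt[1,1])),Rt[:,2])
E
```

```text
clock: 5.1
position: [0.4274, -0.2731, 0.0784]
ee_rot: [-0.584, 3.073, -0.029]
force: [0.3, 0.4, -0.0]
width: 0.997
[ 0.42740655 -0.27313625  0.0784137 ] [ 2.70800717  3.78644265 12.31365048] 21.528127488811112 [ 0.01635667 -0.01552252 -0.99974572]
```

```bash
python3 -m inch '[[[0,2.5,4,6,0],[0,0.5,1,5,0],[0,0,0,0,0]]]'
python3 - <<'E'
from h import *
s,Rt,p=pose(); X=np.array([.4237,-.2708,.066]);print(p,(Rt.T@(X-p))*1000,np.degrees(np.arctan2(-Rt[0,1],Rt[1,1])),Rt[:,2])
w=grab("wrist"); cv2.imwrite("pics/w4.png",w[0])
E
```

```text
clock: 5.4
position: [0.4236, -0.2699, 0.0679]
ee_rot: [-0.584, 3.071, -0.031]
force: [-0.6, 1.0, -0.5]
width: 1.002
[ 0.4235744  -0.26988979  0.06792861] [ 0.23960131 -0.84951797  1.94542826] 21.53518312826195 [ 0.01885421 -0.01654584 -0.99968533]
```

View pics/w4.png

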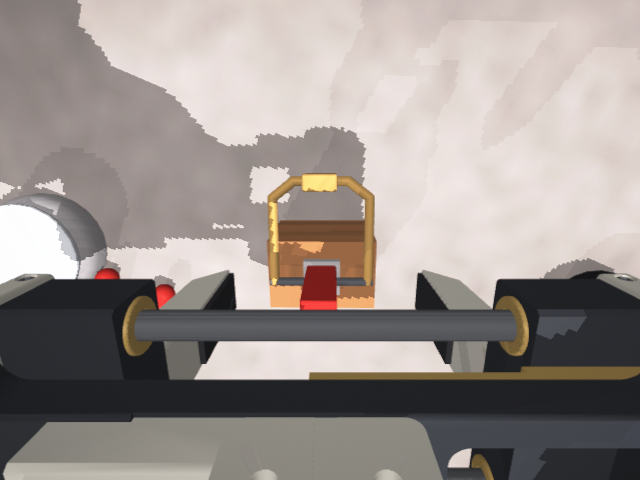

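Centred to within 1 mm, so I'll close gently on the head.

```bash
python3 -m inch '[[[0.5,0,-0.8,1.5,0],[0.8,0,0,0,0],[1,0,0,0,0],[1,0,0,0,0],[1,0,0,0,0],[1,0,0,0,0],[1,0,0,0,0],[1,0,0,0,0]]]' 30
python3 - <<'E'
from h import *
s,Rt,p=pose(); print(s['width'],s['force'],s['ft_torque'],p,Rt[:,2])
E
```

```text
clock: 6.25
position: [0.4244, -0.2711, 0.067]
ee_rot: [-0.584, 3.07, -0.032]
force: [-0.2, -0.5, 0.2]
width: 0.35
0.35046369595013227 [-0.19111038 -0.51314872  0.21354015] [ 0.05849258  0.09323394 -0.00992889] [ 0.42442954 -0.27109085  0.06695314] [ 0.01966327 -0.0169964  -0.99966218]
```

```bash
python3 -m inch '[[[1,0,0,0,0],[1,0,0,0,0],[1,0,0,0,0],[1,0,0,0,0],[1,0,0,0,0],[1,0,0,0,0]]]' 30
python3 - <<'E'
from h import *
s,Rt,p=pose(); print(s['width'],s['force'],s['ft_torque'],p,Rt[:,2])
E
```

```text
clock: 6.85
position: [0.4245, -0.2712, 0.067]
ee_rot: [-0.584, 3.07, -0.032]
force: [-0.2, -1.1, 0.1]
width: 0.172
0.17248352299449496 [-0.1700241  -1.09498967  0.06647841] [0.02637283 0.03550849 0.03981299] [ 0.42449661 -0.27119792  0.06696901] [ 0.0198503  -0.01717609 -0.99965541]
```

```bash
python3 -m inch '[[[1,0,0,-10,0],[1,0,0,-15,0],[1,0,0,-20,0],[1,0,0,-25,0],[1,0,0,-25,0],[1,0,0,-25,0],[1,0,0,-15,0],[1,0,0,-5,0],[1,0,0,0,0]]]'
python3 - <<'E'
from h import *
s,Rt,p=pose(); print(s['width'],s['force'],s['ft_torque'],p,Rt[:,2])
w=grab("wrist"); crop(w[0],220,130,220,170,3.5,"pics/w5.png")
E
```

```text
clock: 7.75
position: [0.4199, -0.2685, 0.216]
ee_rot: [-0.582, 3.071, -0.032]
force: [-0.2, -1.4, -1.5]
width: 0.177
0.17717280090489615 [-0.16221786 -1.38246298 -1.46915502] [0.07387704 0.07696205 0.08134243] [ 0.41991058 -0.26848395  0.21600743] [ 0.01898755 -0.01716099 -0.99967243]
```

View pics/w5.png

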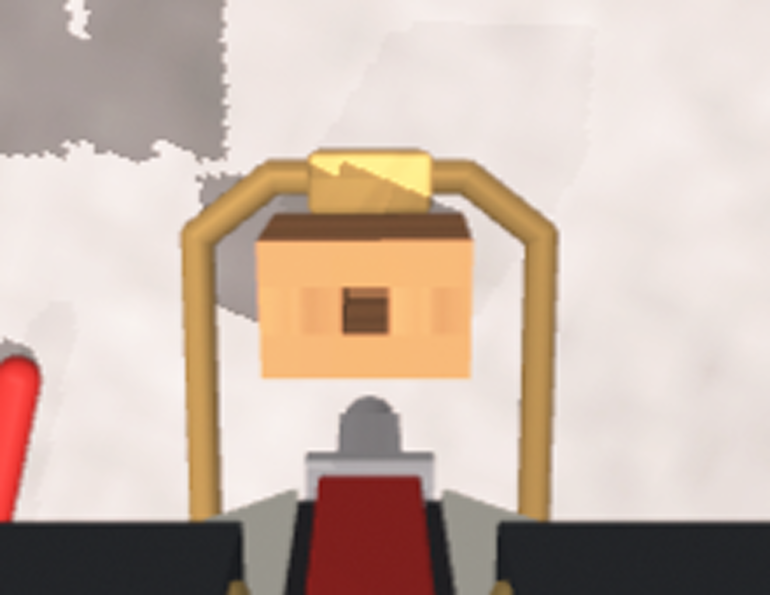

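Pin lifted and held straight in the jaws, with its end at about (325,245). Next I carry it towards the lug, turning to the box's yaw.

```bash
python3 -m inch '[[[1,-16,12,0,2],[1,-32,27,0,3.2],[1,-30,29,0,3.2],[1,-28,31,0,3.2],[1,-26,33,0,3.2],[1,-24,34,0,3.2],[1,-22,36,0,3.2],[1,-15,26,0,3.2],[1,-6,10,0,1],[1,0,0,0,0]]]'
python3 - <<'E'
from h import *
s,Rt,p=pose(); print(s['width'],s['force'],p,Rt[:,2],np.degrees(np.arctan2(-Rt[0,1],Rt[1,1])))
w=grab("wrist"); cv2.imwrite("pics/w6.png",w[0])
E
```

```text
clock: 8.8
position: [0.5747, 0.013, 0.2002]
ee_rot: [0.145, 3.138, -0.027]
force: [-0.3, 0.1, -1.8]
width: 0.171
0.17102758147469302 [-0.25265919  0.13082803 -1.78909795] [0.57474393 0.01300765 0.20019902] [-5.90017755e-04 -1.69432008e-02 -9.99856280e-01] -5.288157659687082
```

View pics/w6.png

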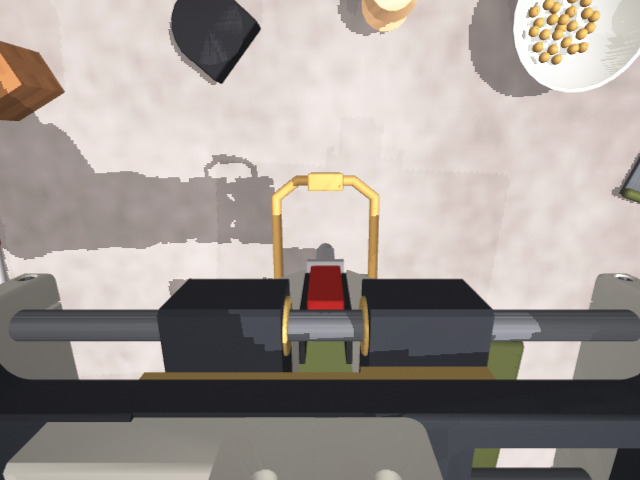

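```bash
python3 -m inch '[[[1,-20,10,-5,0],[1,-32,18,-5,0],[1,-32,18,-5,0],[1,-20,10,0,0],[1,-3,2,0,0],[1,0,0,0,0]]]'
python3 - <<'E'
from h import *
s,Rt,p=pose(); print(s['width'],s['force'],p,Rt[:,2],np.degrees(np.arctan2(-Rt[0,1],Rt[1,1])))
w=grab("wrist"); cv2.imwrite("pics/w7.png",w[0])
E
```

```text
clock: 9.45
position: [0.6838, 0.0499, 0.2098]
ee_rot: [-0.156, -3.127, 0.036]
force: [0.1, -0.2, -1.2]
width: 0.176
0.17574793343386105 [ 0.13937333 -0.15205711 -1.2190065 ] [0.68377463 0.04987647 0.20975671] [-0.01154529 -0.02255379 -0.99967896] -5.702570187813753
```

View pics/w7.png

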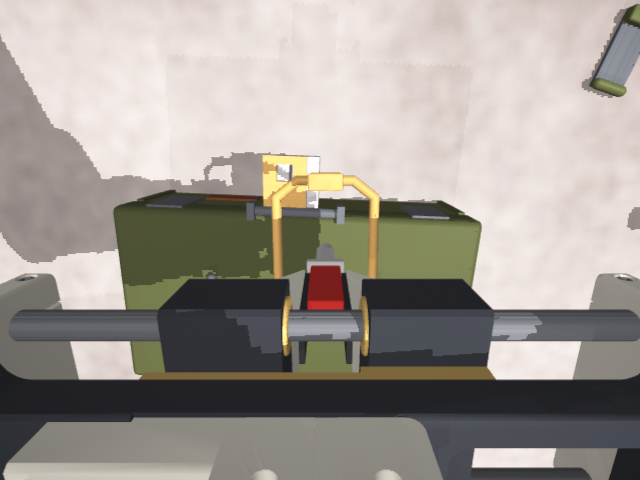

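Run:
```python
from h import *
w=grab("wrist"); crop(w[0],230,140,130,95,6,"pics/w8.png"); crop(w[0],100,170,400,130,2,"pics/w9.png")
```

```text
(no output)
```

View pics/w8.png

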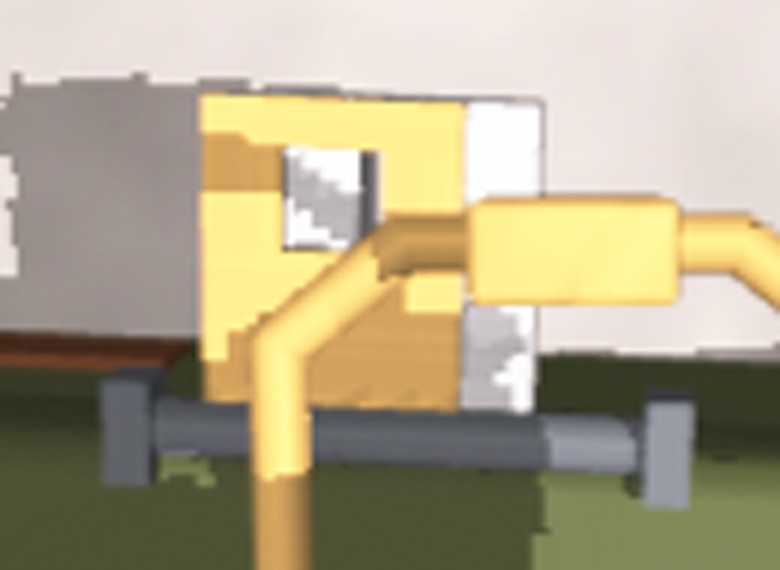

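View pics/w9.png

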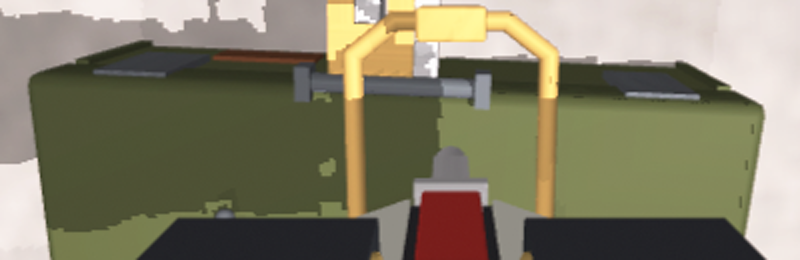

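```bash
cat >> h.py <<'E'
Rg=R.from_rotvec([-0.584,3.07,-0.032]).as_matrix()
DX=-Rg[2,0]
def tip():
    s,Rt,p=pose(); return p+Rt@np.array([DX*63+0.0,0,63.])/1000
E
python3 - <<'E'
from h import *
w=grab("wrist"); s,Rt,p=pose()
P=lambda a,b,z: onz(w,(230+a/6-.4,140+b/6-.4),z)
a=P(200,95,.1);b=P(463,103,.1);d=P(540,101,.0945)
h=[P(*q,.1) for q in ((283,146),(378,151),(283,249))]
print("leaf front",a,b,np.linalg.norm(b-a)); 
u=(b-a)/np.linalg.norm(b-a); yaw=np.degrees(np.arctan2(-u[0],u[1])); print("leafyaw",yaw)
n=np.array([u[1],-u[0],0]) # into box
print("leaf hole from outline",(a+b)/2+.013*n)
print("leaf hole from hole", (h[1]+h[2])/2, np.linalg.norm(h[1]-h[0]),np.linalg.norm(h[2]-h[0]))
print("lug edge",d,"offset along y",(d-b)@u)
# box front edge
Q=lambda a,b: onz(w,(100+a/2-.25,170+b/2-.25),.1)
e=Q(32,76);f=Q(762,107); v=(f-e)/np.linalg.norm(f-e); print("box edge",e,f,np.linalg.norm(f-e),np.degrees(np.arctan2(-v[0],v[1])))
print("DX",DX,"tip model",tip(), "down in tool",-Rt[2,:])
print("tipmodel px",proj(w,tip()), "toolyaw",np.degrees(np.arctan2(-Rt[0,1],Rt[1,1])))
E
```

```text
leaf front [0.61501949 0.00640015 0.1       ] [0.61939337 0.04008157 0.1       ] 0.03396422364316558
leafyaw -7.399045663961337
leaf hole from outline [0.63009819 0.02156673 0.1       ]
leaf hole from hole [0.62996995 0.02138733 0.1       ] 0.012348392427889062 0.013274634824123648
lug edge [0.62031545 0.04974095 0.0945    ] offset along y 0.009697695793773576
box edge [ 0.64411309 -0.11953562  0.1       ] [0.68505326 0.17346442 0.1       ] 0.29584644748543254 -7.954296419079319
DX 0.01225929612069236 tip model [0.68167875 0.04855796 0.14744051] down in tool [-0.00889652  0.02331964  0.99968847]
tipmodel px [324.25091458 251.23651256] toolyaw -5.723130452476704
```

```bash
python3 -m inch '[[[1,12,-8,0,1.9],[1,0,0,0,0],[1,0,0,0,0]]]'
python3 - <<'E'
from h import *
w=grab("wrist"); s,Rt,p=pose(); crop(w[0],290,225,70,60,10,"pics/w10.png")
t=tip(); print(t,proj(w,t),proj(w,t+Rt[:,0]*.00525),"yaw",np.degrees(np.arctan2(-Rt[0,1],Rt[1,1])),-Rt[2,:])
E
```

```text
clock: 9.9
position: [0.668, 0.0413, 0.2114]
ee_rot: [-0.211, -3.124, 0.036]
force: [0.1, -0.5, -2.7]
width: 0.175
[0.66656777 0.03964572 0.14853816] [323.29592011 251.28442358] [323.28493055 243.96256859] yaw -7.753028135094856 [-0.00845718  0.023822    0.99968044]
```

View pics/w10.png

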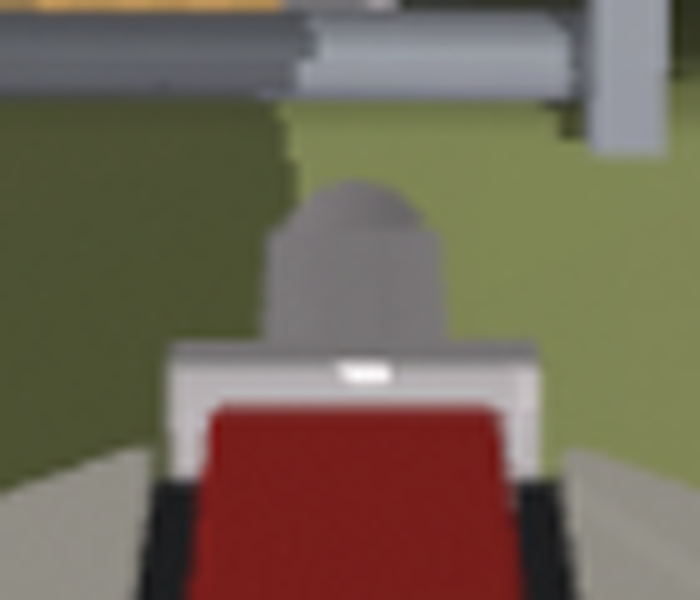

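```bash
cat >> h.py <<'E'
def tip():
    s,Rt,p=pose(); return p+Rt@np.array([1.4,1.45,63.])/1000
LEAF=np.array([.6300,.0215,.1]); LUG=np.array([.6313,.0311,.1])
def rep(T=LEAF,z=None):
    s,Rt,p=pose(); t=tip(); d=np.array(T)-t
    if z is not None: d[2]=z-t[2]
    print("tip",(t*1000).round(1),"tool d",(Rt.T@d*1000).round(1),"F",s['force'].round(1),"M",s['ft_torque'].round(2),"w",round(s['width'],3),"yaw",np.degrees(np.arctan2(-Rt[0,1],Rt[1,1])).round(2),"dn",(-Rt[2,:]).round(3),"clk",round(s['clock'],2))
E
python3 -c "
from h import *
rep(LEAF,.115)"
```

```text
tip [666.1  41.2 148.5] tool d [ 32.9 -23.6  34.4] F [-0.3 -0.3 -1.3] M [ 0.02 -0.   -0.02] w 0.171 yaw -7.75 dn [-0.008  0.024  1.   ] clk 9.95
```

```bash
python3 -m inch '[[[1,14,-10,0,0],[1,14,-10,0,0],[1,0,0,0,0],[1,0,0,0,0]]]'; python3 -c "
from h import *
rep(LEAF,.115)"
```

```text
clock: 10.35
position: [0.6378, 0.0256, 0.2128]
ee_rot: [-0.207, -3.126, 0.035]
force: [-0.3, -0.0, -2.0]
width: 0.17
tip [636.   25.9 149.8] tool d [ 5.1 -4.3 34.9] F [-0.3 -0.  -2. ] M [ 0.09 -0.01  0.01] w 0.17 yaw -7.58 dn [-0.007  0.023  1.   ] clk 10.35
```

```bash
python3 -m inch '[[[1,5,-4,0,0],[1,0,0,12,0],[1,0,0,12,0],[1,0,0,6,0],[1,0,0,0,0],[1,0,0,0,0]]]'
python3 - <<'E'
from h import *
rep(LEAF,.105)
t=grab("top"); s=grab("scene"); w=grab("wrist")
a=cv2.resize(t[0][160:220,275:355],(400,300),interpolation=2); b=cv2.resize(s[0][250:325,250:350],(400,300),interpolation=2); c=cv2.resize(w[0][150:300,225:425],(400,300),interpolation=2)
cv2.imwrite("pics/c1.png",np.hstack([a,b,]) ); cv2.imwrite("pics/c2.png",c)
E
```

```text
clock: 10.95
position: [0.6327, 0.0229, 0.1787]
ee_rot: [-0.204, -3.125, 0.035]
force: [-0.7, -1.4, -1.7]
width: 0.173
tip [630.8  23.2 115.7] tool d [ 0.5 -1.6 10.7] F [-0.7 -1.4 -1.7] M [ 0.06 -0.03  0.01] w 0.173 yaw -7.45 dn [-0.008  0.023  1.   ] clk 10.95
```

View pics/c1.png

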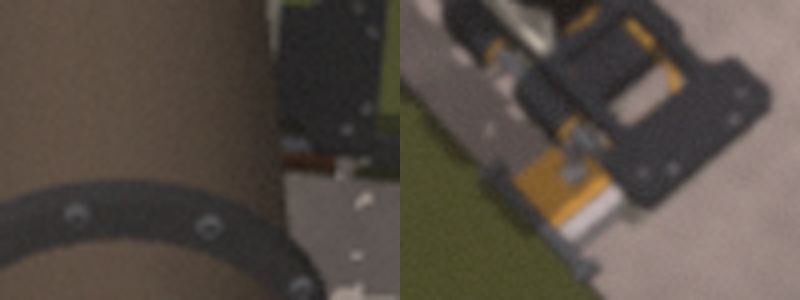

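View pics/c2.png

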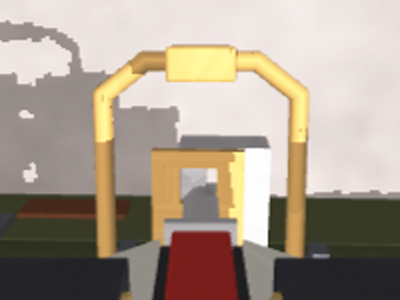

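The wrist view shows the pin's end over the leaf's hole and slightly to its right. I'll shift −1.6 mm in y and lower gently.

```bash
python3 -m inch '[[[1,0.5,-2,4,0],[1,0,-0.3,4,0],[1,0,0,2,0],[1,0,0,0,0]]]'
python3 - <<'E'
from h import *
rep(LEAF,.100)
w=grab("wrist"); cv2.imwrite("pics/c3.png",cv2.resize(w[0][170:260,265:385],(800,600),interpolation=2))
E
```

```text
clock: 11.5
position: [0.6326, 0.0202, 0.1695]
ee_rot: [-0.204, -3.128, 0.034]
force: [-0.2, 0.7, -0.9]
width: 0.167
tip [630.9  20.5 106.5] tool d [1.  1.  6.4] F [-0.2  0.7 -0.9] M [ 0.05 -0.08  0.03] w 0.167 yaw -7.47 dn [-0.005  0.022  1.   ] clk 11.5
```

View pics/c3.png

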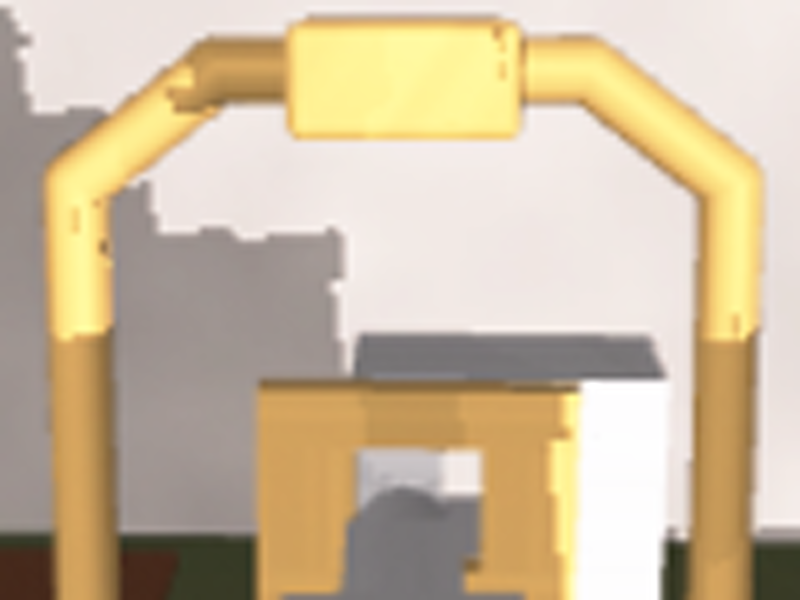

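The end (column ~405) is about 1.2 mm left of the hole's middle (~420). I'll correct that, then lower and feel for it.

```bash
python3 -m inch '[[[1,0.5,1.4,3,0],[1,0,0,2.5,0],[1,0,0,1.5,0],[1,0,0,0,0]]]'
python3 - <<'E'
from h import *
rep(LEAF,.095)
w=grab("wrist"); cv2.imwrite("pics/c4.png",cv2.resize(w[0][200:290,265:385],(800,600),interpolation=2))
E
```

```text
clock: 11.95
position: [0.6323, 0.0219, 0.1621]
ee_rot: [-0.204, -3.128, 0.033]
force: [-0.0, 0.3, -1.2]
width: 0.175
tip [630.7  22.2  99.1] tool d [ 0.6 -0.7  4.1] F [-0.   0.3 -1.2] M [ 0.04  0.04 -0.02] w 0.175 yaw -7.45 dn [-0.005  0.022  1.   ] clk 11.95
```

View pics/c4.png

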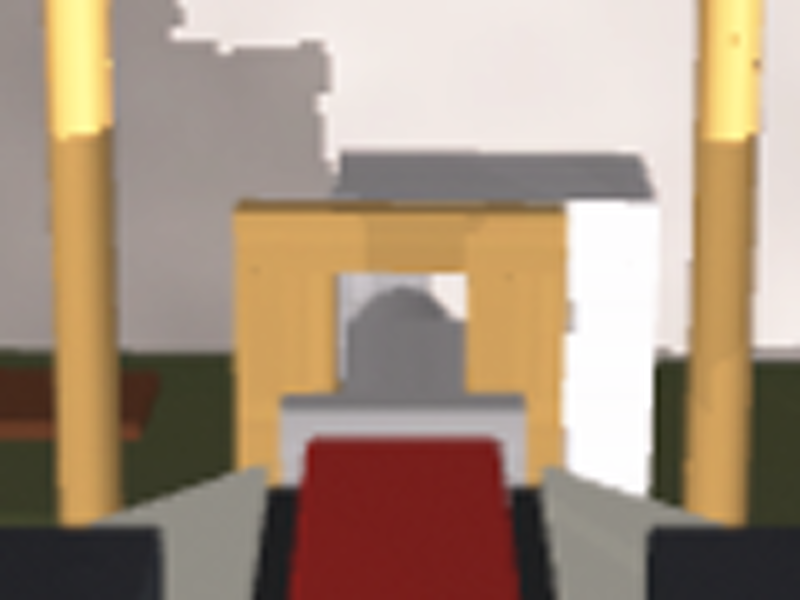

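Centred in the hole at (402 vs 405), so I'll sink onto the lug.

```bash
python3 -m inch '[[[1,0,0,2,0],[1,0,0,1.5,0],[1,0,0,0,0]]]'; python3 -c "
from h import *
rep(LEAF,.095)"
```

```text
clock: 12.3
position: [0.6325, 0.0217, 0.1586]
ee_rot: [-0.204, -3.129, 0.033]
force: [0.1, -0.6, -1.4]
width: 0.172
tip [630.9  22.   95.6] tool d [ 0.8 -0.6  0.6] F [ 0.1 -0.6 -1.4] M [0.07 0.   0.04] w 0.172 yaw -7.46 dn [-0.004  0.022  1.   ] clk 12.3
```

The end is below the leaf's top with no contact force, so it's in the hole. Next: drag the leaf in +y.

```bash
python3 -m inch '[[[1,0,2.5,0.5,0],[1,0,2.5,0,0],[1,0,2,0,0],[1,0,0,0,0]]]'
python3 - <<'E'
from h import *
rep(LUG,.095)
w=grab("wrist"); cv2.imwrite("pics/c5.png",cv2.resize(w[0][200:290,265:385],(800,600),interpolation=2))
E
```

```text
clock: 12.7
position: [0.6332, 0.0259, 0.158]
ee_rot: [-0.208, -3.128, 0.039]
force: [-0.4, -1.7, -1.2]
width: 0.175
tip [631.6  26.   95. ] tool d [ 0.9  5.  -0.1] F [-0.4 -1.7 -1.2] M [-0.37  0.07 -0.01] w 0.175 yaw -7.59 dn [-0.005  0.025  1.   ] clk 12.7
```

View pics/c5.png

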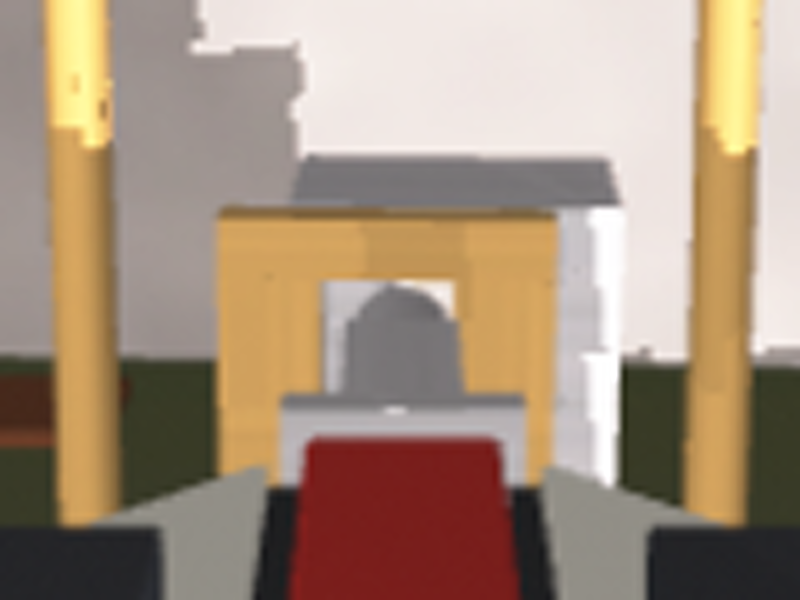

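The leaf follows; about 5 mm to go, with the pin pressing its right edge at about 2 N.

```bash
python3 -m inch '[[[1,0.5,3,0,0],[1,0.3,2,0,0],[1,0,1,0,0],[1,0,0,0,0]]]'
python3 - <<'E'
from h import *
rep(LUG,.095)
w=grab("wrist"); cv2.imwrite("pics/c6.png",cv2.resize(w[0][200:290,265:385],(800,600),interpolation=2))
E
```

```text
clock: 13.15
position: [0.6338, 0.0313, 0.1581]
ee_rot: [-0.209, -3.129, 0.041]
force: [-0.8, -3.6, -1.3]
width: 0.173
tip [632.2  31.3  95.1] tool d [ 0.8 -0.3  0.1] F [-0.8 -3.6 -1.3] M [-0.92 -0.04  0.05] w 0.173 yaw -7.64 dn [-0.003  0.026  1.   ] clk 13.15
```

View pics/c6.png

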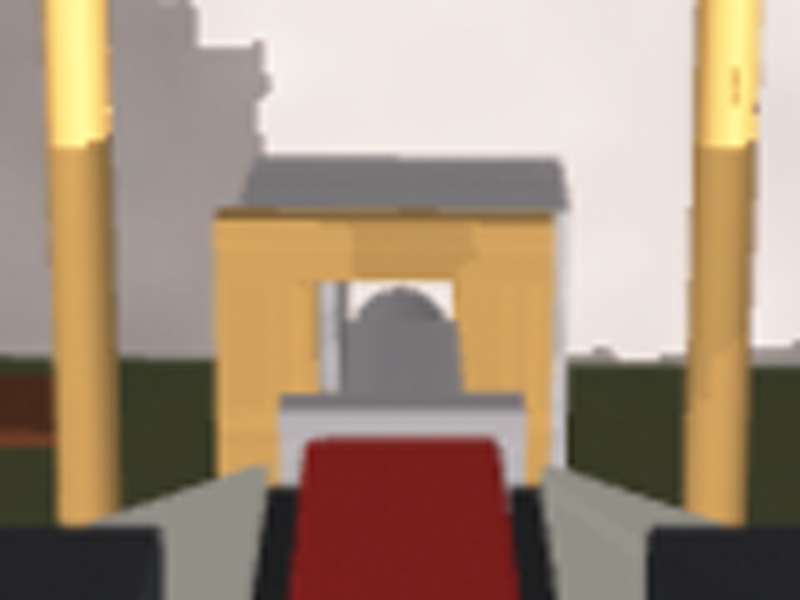

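The leaf is now within about 1 mm of the lug and the lug's hole opens under the pin. Lowering.

```bash
python3 -m inch '[[[1,0.3,0,2,0],[1,0,0,2,0],[1,0,0,2,0],[1,0,0,1,0]]]'; python3 -c "
from h import *
rep(LUG,.055)"
```

```text
clock: 13.6
position: [0.6335, 0.031, 0.1511]
ee_rot: [-0.209, -3.13, 0.04]
force: [0.3, -4.6, 1.3]
width: 0.169
tip [632.   31.1  88. ] tool d [ 0.6  0.8 33. ] F [ 0.3 -4.6  1.3] M [-0.99  0.19  0.01] w 0.169 yaw -7.66 dn [-0.003  0.026  1.   ] clk 13.6
```

```bash
python3 -m inch '[[[1,0,0,3,0],[1,0,0,4,0],[1,0,0,4,0],[1,0,0,2,0]]]'; python3 -c "
from h import *
rep(LUG,.055)"
```

```text
clock: 14.0
position: [0.6335, 0.0305, 0.137]
ee_rot: [-0.21, -3.13, 0.04]
force: [-1.0, -4.5, 0.7]
width: 0.175
tip [631.9  30.5  73.9] tool d [ 0.7  1.  18.9] F [-1.  -4.5  0.7] M [-0.98  0.13 -0.02] w 0.175 yaw -7.67 dn [-0.002  0.026  1.   ] clk 14.0
```

```bash
python3 -m inch '[[[1,0,0,4,0],[1,0,0,4,0],[1,0,0,4,0],[1,0,0,2,0]]]'; python3 -c "
from h import *
rep(LUG,.055)"
```

```text
clock: 14.4
position: [0.6333, 0.0301, 0.1214]
ee_rot: [-0.21, -3.13, 0.041]
force: [0.2, -4.5, 0.7]
width: 0.17
tip [631.7  30.1  58.4] tool d [0.5 1.1 3.4] F [ 0.2 -4.5  0.7] M [-0.97  0.19  0.03] w 0.17 yaw -7.68 dn [-0.003  0.026  1.   ] clk 14.4
```

```bash
python3 -m inch '[[[1,0,0,2,0],[1,0,0,1.5,0]]]'; python3 -c "
from h import *
rep(LUG,.055)"; python3 -m inch '[[[1,0,0,1.5,0]]]';  python3 -c "
from h import *
rep(LUG,.055)"
```

```text
clock: 14.6
position: [0.6333, 0.03, 0.1178]
ee_rot: [-0.21, -3.13, 0.04]
force: [-5.2, -3.2, 16.2]
width: 0.175
tip [631.7  30.   54.7] tool d [ 0.5  1.  -0.3] F [-5.2 -3.2 16.2] M [-0.8   1.26 -0.02] w 0.175 yaw -7.69 dn [-0.003  0.026  1.   ] clk 14.6
clock: 14.7
position: [0.6334, 0.0303, 0.1176]
ee_rot: [-0.21, -3.13, 0.039]
force: [-8.9, -3.6, 23.3]
width: 0.169
tip [631.9  30.4  54.6] tool d [ 0.7  0.6 -0.4] F [-8.9 -3.6 23.3] M [-0.61  2.06  0.02] w 0.169 yaw -7.68 dn [-0.002  0.025  1.   ] clk 14.7
```

The shoulder is seated: end at 54.6 mm with a firm stop at 23 N. I'll relax and check by picture.

```bash
python3 -m inch '[[[1,0,0,-0.6,0],[1,0,0,0,0]]]'
python3 - <<'E'
from h import *
rep(LUG,.055)
w=grab("wrist"); s=grab("scene")
a=cv2.resize(w[0][170:290,245:405],(400,300),interpolation=2);b=cv2.resize(s[0][250:325,260:360],(400,300),interpolation=2)
cv2.imwrite("pics/d1.png",np.hstack([a,b]))
E
```

```text
clock: 14.9
position: [0.6332, 0.0304, 0.1185]
ee_rot: [-0.21, -3.13, 0.039]
force: [-0.5, -4.2, -1.1]
width: 0.172
tip [631.6  30.5  55.5] tool d [0.4 0.5 0.5] F [-0.5 -4.2 -1.1] M [-0.95  0.02  0.01] w 0.172 yaw -7.68 dn [-0.003  0.025  1.   ] clk 14.9
```

View pics/d1.png

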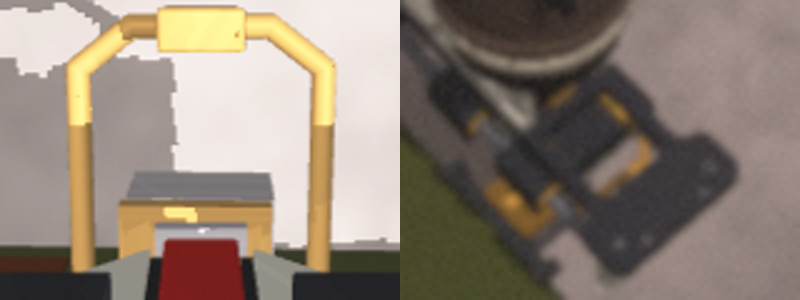

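```bash
python3 -m inch '[[[1,0,0,1.2,0],[0.5,0,0,0,0],[0.2,0,0,0,0],[0,0,0,0,0],[0,0,0,0,0],[0,0,0,0,0],[0,0,0,0,0],[0,0,0,0,0]]]'
python3 - <<'E'
from h import *
rep(LUG,.055)
E
```

```text
clock: 15.8
position: [0.634, 0.0354, 0.1172]
ee_rot: [-0.205, -3.132, 0.031]
force: [0.3, -0.1, -0.1]
width: 0.73
tip [632.6  35.8  54.2] tool d [ 0.6 -4.8 -0.7] F [ 0.3 -0.1 -0.1] M [ 0.02  0.03 -0.05] w 0.73 yaw -7.47 dn [-0.002  0.02   1.   ] clk 15.8
```

```bash
python3 -m inch '[[[0,0,0,-15,0],[0,0,0,-25,0],[0,0,0,-30,0],[0,0,0,-30,0],[0,0,0,-20,0],[0,0,0,0,0]]]'
python3 - <<'E'
from h import *
rep(LUG,.055); print(arm.observe()['joints'].round(3), arm.observe()['position'])
w=grab("wrist"); cv2.imwrite("pics/e1.png",w[0])
E
```

```text
clock: 16.4
position: [0.6337, 0.0375, 0.2403]
ee_rot: [-0.205, -3.128, 0.032]
force: [0.7, -0.4, -0.5]
width: 0.996
tip [632.   37.8 177.3] tool d [ -0.8  -4.2 122.4] F [ 0.7 -0.4 -0.5] M [-0.   -0.06  0.04] w 0.996 yaw -7.5 dn [-0.005  0.021  1.   ] clk 16.4
[-0.292  0.447  0.206  1.532 -0.075  1.182  1.363] [0.63366401 0.03747987 0.2403172 ]
```

View pics/e1.png

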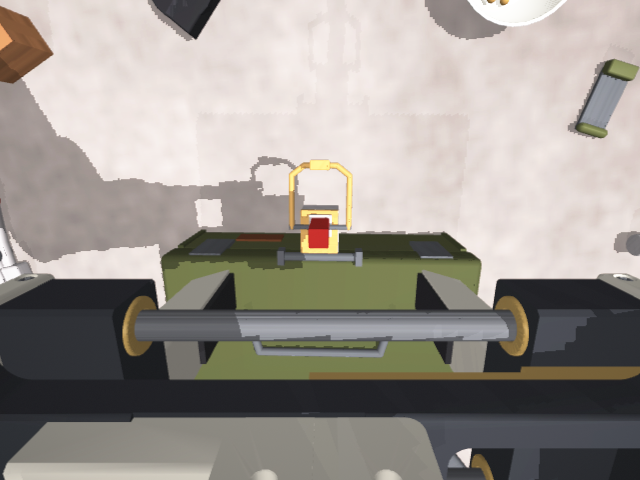

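The pin is home, with its head at (319,233), the leaf under it and the ring out towards the robot. Leaning the gripper can't be commanded directly. If I rise until the wrist joint reaches its range limit, the tool should lean forward, so I'll go up and watch the lean.

```bash
python3 -m inch '[[[0.6,0,0,-40,0],[1,0,0,-50,0],[1,0,0,-50,0],[1,0,0,-50,0],[1,0,0,-50,0],[1,0,0,-50,0],[1,0,0,-40,0],[1,0,0,-20,0]]]' 20
python3 - <<'E'
from h import *
rep(LUG,.055); print(arm.observe()['joints'].round(3), arm.observe()['position'])
E
```

```text
clock: 17.25
position: [0.6329, 0.0449, 0.5758]
ee_rot: [-0.203, -3.122, 0.037]
force: [-0.1, 0.2, -0.2]
width: 0.352
tip [630.8  45.1 512.8] tool d [ -7.7  -2.6 458. ] F [-0.1  0.2 -0.2] M [ 0.03 -0.01 -0.05] w 0.352 yaw -7.42 dn [-0.012  0.024  1.   ] clk 17.25
[-0.31   0.462  0.334  0.711 -0.137  2.002  1.377] [0.63288108 0.0449179  0.57580853]
```

```bash
python3 -m inch '[[[1,0,0,-20,0],[1,0,0,-20,0]]]' 20
python3 - <<'E'
from h import *
rep(LUG,.055); print(arm.observe()['joints'].round(4), arm.observe()['position'])
E
```

```text
clock: 17.45
position: [0.6244, 0.0448, 0.5926]
ee_rot: [0.203, 3.121, -0.033]
force: [0.2, -0.9, -0.1]
width: 0.177
tip [624.   45.  529.5] tool d [ -1.8  -3.2 474.8] F [ 0.2 -0.9 -0.1] M [ 0.02  0.05 -0.01] w 0.177 yaw -7.47 dn [0.015 0.02  1.   ] clk 17.45
[-0.3266  0.4346  0.3513  0.7137 -0.1356  2.001   1.3765] [0.62441583 0.04476464 0.59257098]
```

It works: the wrist joint stays at its limit and the tool begins to lean the right way. Continuing.

```bash
python3 -m inch '[[[1,0,0,-30,0],[1,0,0,-30,0],[1,0,0,-30,0],[1,0,0,-30,0]]]' 20
python3 - <<'E'
from h import *
rep(LUG,.055); print(arm.observe()['joints'].round(4), arm.observe()['position'])
E
```

```text
clock: 17.85
position: [0.5912, 0.044, 0.6463]
ee_rot: [0.197, 3.037, -0.015]
force: [0.3, -0.0, 0.4]
width: 0.001
tip [596.2  44.7 583.5] tool d [ 15.8  -7.2 529.6] F [ 0.3 -0.   0.4] M [0.06 0.12 0.  ] w 0.001 yaw -7.42 dn [0.099 0.003 0.995] clk 17.85
[-0.3922  0.3419  0.415   0.7231 -0.1312  2.0019  1.3751] [0.59121113 0.04404042 0.64634079]
```

```bash
python3 -m inch '[[[1,-10,0,-45,0],[1,-10,0,-45,0],[1,-10,0,-45,0],[1,-10,0,-45,0],[1,-10,0,-45,0],[1,-10,0,-45,0]]]' 20
python3 - <<'E'
from h import *
rep(LUG,.055); print(arm.observe()['joints'].round(4), arm.observe()['position'])
E
```

```text
clock: 18.45
position: [0.5494, 0.0318, 0.7625]
ee_rot: [0.179, 2.808, 0.027]
force: [-0.1, 0.5, -0.5]
width: 0.005
tip [568.6  33.3 702.4] tool d [148.  -20.1 633.1] F [-0.1  0.5 -0.5] M [ 0.07  0.41 -0.01] w 0.005 yaw -6.91 dn [ 0.32  -0.039  0.947] clk 18.45
[-0.5258  0.2148  0.5804  0.625  -0.136   2.002   1.3905] [0.54940926 0.03179382 0.7624548 ]
```

```bash
python3 -m inch '[[[1,-10,0,-45,0],[1,-10,0,-45,0],[1,-10,0,-45,0],[1,-10,0,-45,0],[1,-10,0,-45,0]]]' 20
python3 - <<'E'
from h import *
rep(LUG,.055); print(arm.observe()['joints'].round(4), arm.observe()['position'])
E
```

```text
clock: 18.95
position: [0.4868, 0.0185, 0.8522]
ee_rot: [0.169, 2.625, 0.056]
force: [-0.7, 0.4, -0.1]
width: 0.001
tip [516.6  20.6 796.7] tool d [261.6 -29.9 702.9] F [-0.7  0.4 -0.1] M [-0.01  0.55  0.01] w 0.001 yaw -6.32 dn [ 0.485 -0.071  0.872] clk 18.95
[-0.9821  0.0807  1.0183  0.5821 -0.0939  2.0022  1.397 ] [0.48678576 0.01849106 0.85222936]
```

```bash
python3 -m inch '[[[1,-30,0,-40,0],[1,-30,0,-40,0],[1,-30,0,-40,0]]]' 20
python3 - <<'E'
from h import *
rep(LUG,.055); print(arm.observe()['joints'].round(4), arm.observe()['position'])
E
```

```text
clock: 19.25
position: [0.4874, 0.0157, 0.9054]
ee_rot: [0.129, 2.503, 0.083]
force: [0.3, -0.5, -0.2]
width: 0.007
tip [523.8  19.2 854. ] tool d [384.8 -52.6 706.6] F [ 0.3 -0.5 -0.2] M [-0.03  0.71 -0.01] w 0.007 yaw -4.21 dn [ 0.588 -0.09   0.804] clk 19.25
[-0.7757  0.0942  0.8544  0.4361 -0.1455  2.0021  1.4162] [0.487391   0.01573877 0.90537919]
```

The lean is now 36°, in the right direction. Next I work out the approach to a point above the ring's tab.

```bash
cat >> h.py <<'E'
PIV=np.array([.6317,.0305,.108]); N=np.array([.991,-.132,0]); 
def go(x,z,y=0.):
    "x,z of TCP relative to ring pivot in box frame, mm"
    s,Rt,p=pose(); U=np.array([.132,.991,0])
    T=PIV+N*x/1000+U*y/1000+np.array([0,0,z/1000]); r=p-PIV
    print("rel",(np.array([r@N,r@U,r[2]])*1000).round(1),"tool d",(Rt.T@(T-p)*1000).round(1),"F",s['force'].round(1),"dn",(-Rt[2,:]).round(3),"yaw",np.degrees(np.arctan2(-Rt[0,1],Rt[1,1])).round(1),"clk",round(s['clock'],2),"j",s['joints'].round(2))
E
python3 -c "
from h import *
go(-60,200)"
```

```text
rel [-141.1  -33.7  797.4] tool d [285.7 -25.3 531.3] F [ 0.3 -0.5 -0.2] dn [ 0.588 -0.09   0.804] yaw -4.2 clk 19.25 j [-0.78  0.09  0.85  0.44 -0.15  2.    1.42]
```

```bash
python3 -m inch '[[[1,20,-2,36,0],[1,22,-2,40,0],[1,22,-2,40,0],[1,22,-2,40,0],[1,22,-2,40,0],[1,22,-2,40,0]]]'; python3 -c "
from h import *
go(-60,200)"
```

```text
clock: 19.85
position: [0.5073, 0.0122, 0.6985]
ee_rot: [0.193, 2.489, 0.118]
force: [0.4, -0.5, 1.1]
width: 0.002
rel [-120.9  -34.6  590.5] tool d [183.4 -18.1 351.3] F [ 0.4 -0.5  1.1] dn [ 0.59  -0.131  0.797] yaw -6.4 clk 19.85 j [-1.1  -0.34  0.5   1.38  0.46  1.46  0.94]
```

```bash
python3 -m inch '[[[1,20,-2,40,0],[1,20,-2,40,0],[1,20,-2,40,0],[1,20,-2,40,0]]]'; python3 -c "
from h import *
go(-60,200)"
```

```text
clock: 20.25
position: [0.5395, 0.0215, 0.5184]
ee_rot: [0.197, 2.484, 0.134]
force: [1.0, 0.7, 0.2]
width: 0.012
rel [-90.2 -21.1 410.4] tool d [101.7 -10.1 187.6] F [1.  0.7 0.2] dn [ 0.592 -0.144  0.793] yaw -6.3 clk 20.25 j [-1.07 -0.37  0.57  1.83  0.5   1.04  0.82]
```

```bash
python3 -m inch '[[[1,18,-2,34,-2],[1,20,-2,38,-2],[1,20,-2,38,0],[1,20,-2,38,0],[1,10,0,20,0]]]'; python3 -c "
from h import *
go(-58,75)"
```

```text
clock: 20.75
position: [0.5712, 0.0304, 0.3256]
ee_rot: [0.117, 2.484, 0.118]
force: [0.5, 0.5, 0.6]
width: 0.002
rel [-59.9  -8.1 217.6] tool d [ 84.3  -8.3 115.1] F [0.5 0.5 0.6] dn [ 0.602 -0.113  0.791] yaw -3.2 clk 20.75 j [-1.13 -0.19  0.84  2.19  0.53  0.48  0.83]
```

```bash
python3 -m inch '[[[1,25,-2,34,0],[1,25,-2,34,0],[1,10,0,14,0]]]'; python3 -c "
from h import *
go(-58,75)"
```

```text
clock: 21.05
position: [0.5681, 0.0432, 0.2448]
ee_rot: [0.107, 2.507, 0.145]
force: [0.8, 0.7, -0.9]
width: 0.007
rel [-64.7   4.2 136.8] tool d [ 30.5 -12.7  52.9] F [ 0.8  0.7 -0.9] dn [ 0.582 -0.129  0.803] yaw -2.5 clk 21.05 j [-1.29 -0.01  1.15  2.31  0.05  0.2   1.31]
```

```bash
python3 -m inch '[[[1,12,-4,20,0],[1,12,-4,20,0],[1,5,0,8,0]]]'; python3 -c "
from h import *
go(-58,40)"
```

```text
clock: 21.35
position: [0.5709, 0.053, 0.2205]
ee_rot: [0.089, 2.503, 0.161]
force: [0.7, 0.0, -0.2]
width: 0.005
rel [-63.2  14.3 112.5] tool d [ 38.3 -24.5  58.5] F [ 0.7  0.  -0.2] dn [ 0.585 -0.136  0.799] yaw -1.5 clk 21.35 j [-0.93  0.08  0.8   2.33 -0.55  0.12  1.88]
```

The wrist joint is at its lower limit and joint 5 is turning the unhelpful way. I'll back up, shift left so the tool passes the forearm line on the other side, and come down there.

```bash
python3 -m inch '[[[1,-22,0,-32,0],[1,-25,0,-36,0],[1,-25,0,-36,0],[1,-10,30,-14,0],[1,0,45,0,0],[1,0,45,0,0],[1,0,40,0,0]]]'; python3 -c "
from h import *
go(-58,200,180)"
```

```text
clock: 22.05
position: [0.5695, 0.2108, 0.3295]
ee_rot: [0.096, 2.503, 0.215]
force: [1.0, -0.7, -0.3]
width: 0.001
rel [-85.4 170.5 221.5] tool d [-9.8  2.4 34.7] F [ 1.  -0.7 -0.3] dn [ 0.579 -0.176  0.796] yaw -1.1 clk 22.05 j [-1.04 -0.02  0.47  2.09  0.47  0.5   0.58]
```

```bash
python3 -m inch '[[[1,17,-5,24,0],[1,17,-5,24,0],[1,17,-5,24,0]]]'; python3 -c "
from h import *
go(-70,100,180)"
```

```text
clock: 22.35
position: [0.5755, 0.2236, 0.2489]
ee_rot: [0.087, 2.488, 0.237]
force: [0.5, 0.0, 0.1]
width: -0.001
rel [-81.2 183.9 140.9] tool d [ 15.  -13.1  37.7] F [0.5 0.  0.1] dn [ 0.589 -0.191  0.785] yaw -0.3 clk 22.35 j [-1.04  0.11  0.51  2.21  0.61  0.23  0.4 ]
```

```bash
python3 -m inch '[[[1,14,-6,20,0],[1,14,-6,20,0],[1,14,-6,20,0]]]'; python3 -c "
from h import *
go(-70,40,180)"
```

```text
clock: 22.65
position: [0.5798, 0.2185, 0.2047]
ee_rot: [0.089, 2.48, 0.223]
force: [0.8, -0.7, 1.0]
width: 0.001
rel [-76.3 179.4  96.7] tool d [ 28.8 -10.6  48.1] F [ 0.8 -0.7  1. ] dn [ 0.597 -0.182  0.782] yaw -0.6 clk 22.65 j [-0.95  0.2   0.44  2.26  1.13  0.13 -0.14]
```

```bash
python3 -m inch '[[[1,10,-3,16,0],[1,10,-3,16,0],[1,10,-3,16,0],[1,10,-3,16,0],[1,10,-3,16,0]]]'; python3 -c "
from h import *
go(-70,40,180)"
```

```text
clock: 23.15
position: [0.5916, 0.2199, 0.1406]
ee_rot: [0.091, 2.467, 0.22]
force: [0.4, -0.4, -0.5]
width: 0.007
rel [-64.8 182.4  32.6] tool d [-0.4 -0.5 -9.4] F [ 0.4 -0.4 -0.5] dn [ 0.607 -0.181  0.774] yaw -0.6 clk 23.15 j [-0.59  0.34  0.03  2.29  2.13  0.25 -1.15]
```

Joint 5 has swung over to 2.1, so the lean can be kept down low. Now across to above the tab.

```bash
python3 -c "
from h import *
go(-66,58,0); print(pose()[1].round(3).tolist())"
```

```text
rel [-64.8 182.4  32.6] tool d [ -17.3 -173.4  -59.8] F [ 0.4 -0.4 -0.5] dn [ 0.607 -0.181  0.774] yaw -0.6 clk 23.15 j [-0.59  0.34  0.03  2.29  2.13  0.25 -1.15]
[[-0.785, 0.011, 0.619], [0.12, 0.983, 0.135], [-0.607, 0.181, -0.774]]
```

```bash
python3 -m inch '[[[1,-4,-30,-14,0],[1,-4,-36,-14,0],[1,-4,-36,-14,0],[1,-4,-36,-10,0],[1,-2,-24,-5,0]]]'; python3 -c "
from h import *
go(-64,50,0)
w=grab('wrist'); cv2.imwrite('pics/f1.png',w[0])"
```

```text
clock: 23.65
position: [0.5741, 0.0655, 0.1667]
ee_rot: [0.082, 2.462, 0.224]
force: [-0.4, 0.3, 0.4]
width: 0.002
rel [-61.7  27.   58.7] tool d [  6.8 -27.7  -0.7] F [-0.4  0.3  0.4] dn [ 0.611 -0.181  0.771] yaw -0.2 clk 23.65 j [ 0.1   0.23 -0.34  2.36  2.69  0.15 -1.37]
```

View pics/f1.png

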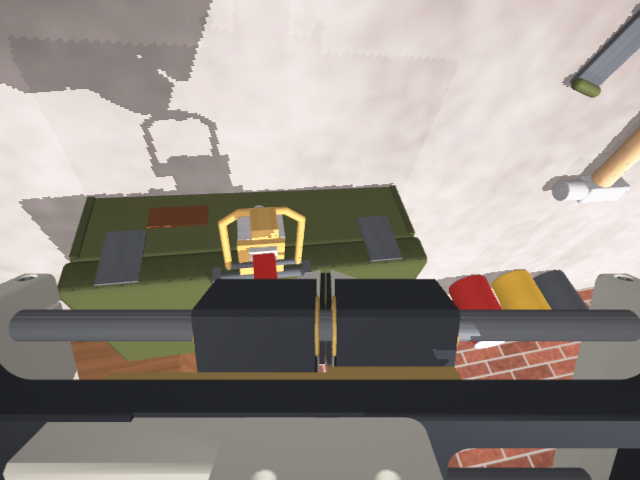

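The wrist view shows the ring's tab at (264,213), in front of the lug, with the ring still about level. I'll measure its angle.

```bash
python3 -m inch '[[[1,4,-27,0,0],[1,1,-3,0,0],[1,0,0,0,0]]]'
python3 - <<'E'
from h import *
go(-60,34,0)
w=grab('wrist'); cv2.imwrite('pics/f2.png',cv2.resize(w[0][180:300,240:400],(800,600),interpolation=2))
for th in (-.25,-.1,0,.1):
    q=[PIV+N*(-53.5*np.cos(th)-20*k*np.sin(th))/1000+np.array([0,0,(-53.5*np.sin(th)+20*k*np.cos(th))/1000]) for k in (0,1)]
    print(th,[proj(w,x).round(1) for x in q])
print("head top",proj(w,PIV+np.array([0,0,.038])))
E
```

```text
clock: 24.0
position: [0.5735, 0.0304, 0.1617]
ee_rot: [0.102, 2.456, 0.213]
force: [-0.0, 0.6, -0.2]
width: 0.005
rel [-57.7  -7.8  53.7] tool d [14.1  4.3 15.3] F [-0.   0.6 -0.2] dn [ 0.615 -0.179  0.768] yaw -1.1 clk 24.0 j [ 0.28  0.26 -0.45  2.36  2.8   0.16 -1.41]
-0.25 [array([323.4, 234. ]), array([328.4, 266.1])]
-0.1 [array([321.3, 222.3]), array([326.9, 251.3])]
0 [array([319.8, 215.2]), array([325.7, 241.7])]
0.1 [array([318.3, 208.9]), array([324.4, 232.4])]
head top [321.64933912 309.09329825]
```

View pics/f2.png

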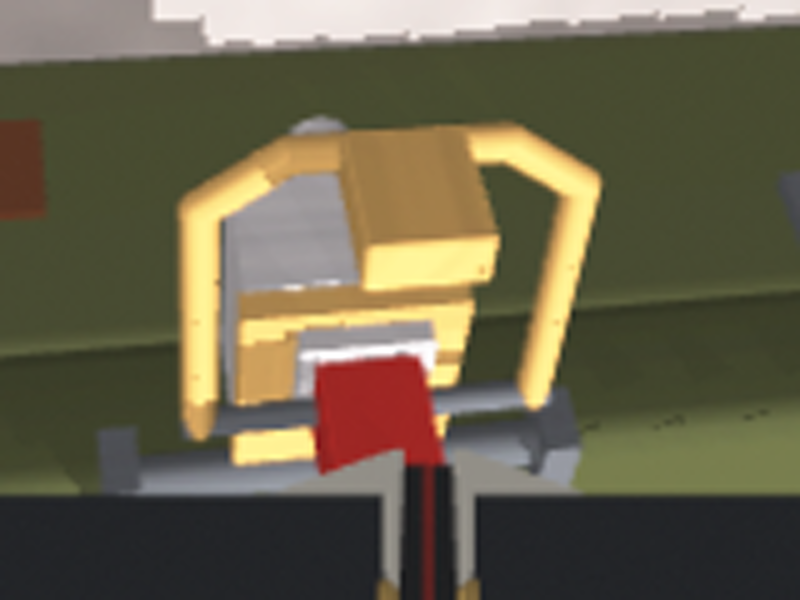

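The ring is at about 0.10 rad, with the tab's end at (326,232) and well centred. I'll line up sideways and go down onto the tab.

```bash
python3 -m inch '[[[1,12,4,12,0],[1,9,4,9,0],[1,0,0,0,0]]]'
python3 - <<'E'
from h import *
go(-58,5,0)
w=grab('wrist'); cv2.imwrite('pics/f3.png',cv2.resize(w[0][180:300,240:400],(800,600),interpolation=2))
E
```

```text
clock: 24.35
position: [0.5725, 0.0476, 0.1356]
ee_rot: [0.096, 2.452, 0.213]
force: [0.3, 0.2, 0.9]
width: 0.009
rel [-60.9   9.2  27.6] tool d [ 11.5 -13.3  17.1] F [0.3 0.2 0.9] dn [ 0.618 -0.178  0.765] yaw -0.8 clk 24.35 j [ 0.2   0.31 -0.42  2.4   2.76  0.27 -1.4 ]
```

View pics/f3.png

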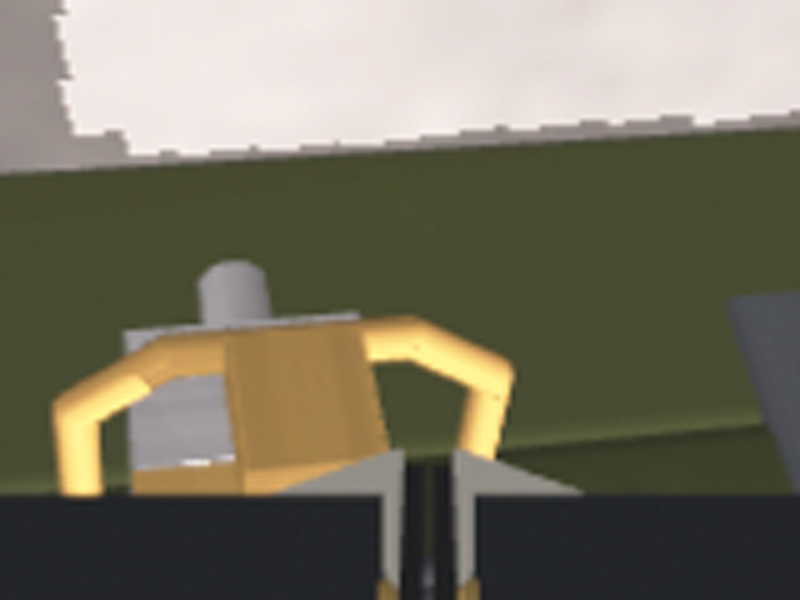

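```bash
python3 -m inch '[[[1,2,-8,1,0],[1,2,-3,2,0],[1,0,0,0,0]]]'
python3 - <<'E'
from h import *
go(-58,5,0)
E
```

```text
clock: 24.7
position: [0.5728, 0.0402, 0.1315]
ee_rot: [0.089, 2.449, 0.215]
force: [-0.6, -0.1, 0.3]
width: 0.005
rel [-59.6   1.8  23.5] tool d [10.2 -5.3 14.7] F [-0.6 -0.1  0.3] dn [ 0.621 -0.177  0.763] yaw -0.5 clk 24.7 j [ 0.25  0.33 -0.45  2.4   2.8   0.28 -1.41]
```

```bash
python3 -m inch '[[[1,6,-2,7,0],[1,6,-3,7,0],[1,6,-2,7,0]]]'
python3 - <<'E'
from h import *
go(-56,-20,0)
w=grab('wrist'); cv2.imwrite('pics/f4.png',cv2.resize(w[0][180:300,240:400],(800,600),interpolation=2))
E
```

```text
clock: 25.0
position: [0.5739, 0.039, 0.1053]
ee_rot: [0.087, 2.445, 0.214]
force: [-1.3, 0.3, 0.5]
width: 0.004
rel [-58.4   0.8  -2.7] tool d [ 8.9 -4.1 14.5] F [-1.3  0.3  0.5] dn [ 0.625 -0.177  0.76 ] yaw -0.4 clk 25.0 j [ 0.25  0.4  -0.46  2.43  2.82  0.38 -1.41]
```

View pics/f4.png

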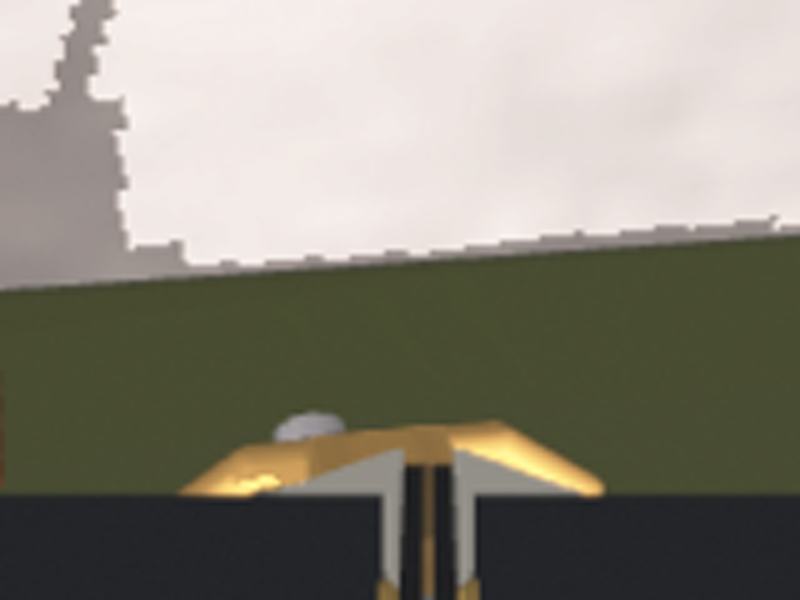

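The ring is swinging down under the finger with very light contact of about 1 N. I'll follow its arc.

```bash
python3 -m inch '[[[1,4,-2,7,0],[1,4,-1.5,7,0],[1,1,-0.5,2,0]]]'
python3 - <<'E'
from h import *
go(-47,-34,0)
E
```

```text
clock: 25.35
position: [0.5777, 0.0384, 0.0854]
ee_rot: [0.087, 2.445, 0.214]
force: [-0.1, -0.1, 0.4]
width: 0.003
rel [-54.6   0.7 -22.6] tool d [ 1.2 -3.7 13.2] F [-0.1 -0.1  0.4] dn [ 0.625 -0.177  0.76 ] yaw -0.4 clk 25.35 j [ 0.24  0.46 -0.46  2.43  2.83  0.44 -1.41]
```

```bash
python3 -m inch '[[[1,0.5,-2,6,0],[1,0.5,-1.5,6,0],[1,0,0,1,0]]]'
python3 - <<'E'
from h import *
go(-38,-44,0)
w=grab('wrist'); s=grab("scene")
a=cv2.resize(w[0][180:300,240:400],(400,300),interpolation=2);b=cv2.resize(s[0][240:330,250:370],(400,300),interpolation=2)
cv2.imwrite("pics/f5.png",np.hstack([a,b]))
E
```

```text
clock: 25.65
position: [0.586, 0.0367, 0.0733]
ee_rot: [0.087, 2.445, 0.214]
force: [0.0, 0.1, 0.3]
width: 0.004
rel [-46.1   0.1 -34.7] tool d [-0.5 -2.8 12. ] F [0.  0.1 0.3] dn [ 0.625 -0.177  0.76 ] yaw -0.4 clk 25.65 j [ 0.24  0.5  -0.45  2.42  2.84  0.46 -1.41]
```

View pics/f5.png

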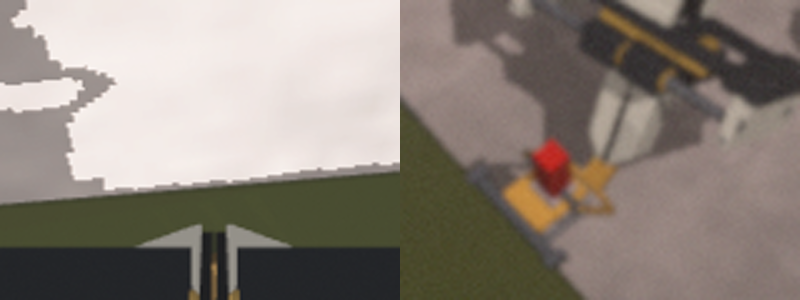

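The scene view shows the finger leaning behind the partly lowered ring, with the head clear. Continuing along the arc.

```bash
python3 -m inch '[[[1,-0.3,-1.5,6,0],[1,-0.3,-1.5,6,0],[1,0,0,1,0]]]'; python3 -c "
from h import *
go(-29,-50,0)"; python3 -m inch '[[[1,-1,-1.5,5,0],[1,-1,-1,5,0],[1,0,0,1,0]]]'; python3 -c "
from h import *
go(-22,-53,0)"
```

```text
clock: 26.05
position: [0.5956, 0.0354, 0.0636]
ee_rot: [0.086, 2.443, 0.214]
force: [-0.3, -0.5, 0.8]
width: 0.004
rel [-36.4   0.1 -44.4] tool d [-2.3 -2.   8.8] F [-0.3 -0.5  0.8] dn [ 0.626 -0.176  0.759] yaw -0.4 clk 26.05 j [ 0.24  0.53 -0.45  2.4   2.85  0.48 -1.4 ]
clock: 26.35
position: [0.6053, 0.034, 0.0556]
ee_rot: [0.086, 2.443, 0.214]
force: [-1.4, -0.3, 3.3]
width: 0.004
rel [-26.7   0.  -52.4] tool d [-3.3 -0.7  3.3] F [-1.4 -0.3  3.3] dn [ 0.627 -0.176  0.759] yaw -0.4 clk 26.35 j [ 0.24  0.56 -0.44  2.38  2.86  0.49 -1.39]
```

```bash
python3 -m inch '[[[1,-2,-0.5,3,0],[1,-2,-0.5,3,0]]]'; python3 -c "
from h import *
go(-16,-55.5,0)"
```

```text
clock: 26.55
position: [0.6113, 0.0334, 0.0525]
ee_rot: [0.086, 2.445, 0.214]
force: [-0.3, 0.1, 2.2]
width: 0.003
rel [-20.6   0.2 -55.5] tool d [-3.6 -0.7  2.7] F [-0.3  0.1  2.2] dn [ 0.625 -0.176  0.76 ] yaw -0.4 clk 26.55 j [ 0.24  0.57 -0.44  2.37  2.86  0.48 -1.39]
```

```bash
python3 -m inch '[[[1,-2.5,-0.5,2,0],[1,-2,-0.3,1,0]]]'
python3 - <<'E'
from h import *
go(-14,-55.5,0)
w=grab('wrist'); s=grab("scene")
a=cv2.resize(w[0][180:300,240:400],(400,300),interpolation=2);b=cv2.resize(s[0][240:330,250:370],(400,300),interpolation=2)
cv2.imwrite("pics/f6.png",np.hstack([a,b]))
E
```

```text
clock: 26.75
position: [0.6174, 0.0324, 0.0527]
ee_rot: [0.086, 2.445, 0.214]
force: [-2.6, 0.4, 1.0]
width: 0.007
rel [-14.4  -0.  -55.3] tool d [-0.1 -0.1  0.4] F [-2.6  0.4  1. ] dn [ 0.625 -0.176  0.76 ] yaw -0.4 clk 26.75 j [ 0.24  0.57 -0.44  2.36  2.86  0.47 -1.39]
```

View pics/f6.png

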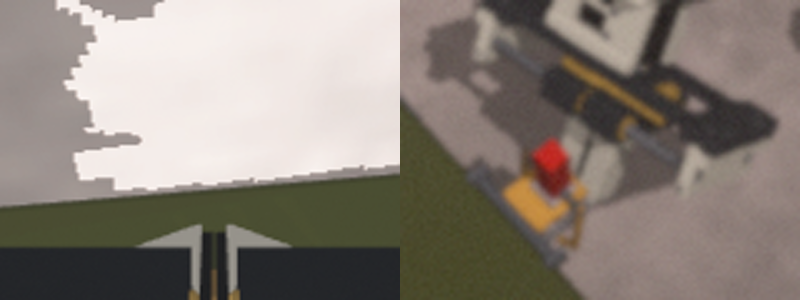

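Force is low and the tip has gone 14 mm from the pin axis, so the ring should be past the pin's end. I'll back off along the fingers and look.

```bash
python3 -m inch '[[[1,1,0,-8,0],[1,1,0,-20,0],[1,0,0,-35,0],[1,0,0,-40,0],[1,0,0,-20,0],[1,0,0,0,0]]]'
python3 - <<'E'
from h import *
go(-66,60,0)
w=grab('wrist'); cv2.imwrite('pics/g1.png',w[0])
s=grab("scene");t=grab("top")
a=cv2.resize(t[0][165:225,270:350],(400,300),interpolation=2);b=cv2.resize(s[0][240:330,250:370],(400,300),interpolation=2)
cv2.imwrite("pics/g2.png",np.hstack([a,b]))
E
```

```text
clock: 27.45
position: [0.5331, 0.0157, 0.1482]
ee_rot: [0.086, 2.445, 0.211]
force: [0.3, -0.3, 0.9]
width: 0.003
rel [-95.8 -27.7  40.2] tool d [-35.3  26.8   9.1] F [ 0.3 -0.3  0.9] dn [ 0.625 -0.174  0.761] yaw -0.4 clk 27.45 j [ 0.42  0.25 -0.56  2.46  2.93  0.25 -1.49]
```

View pics/g1.png

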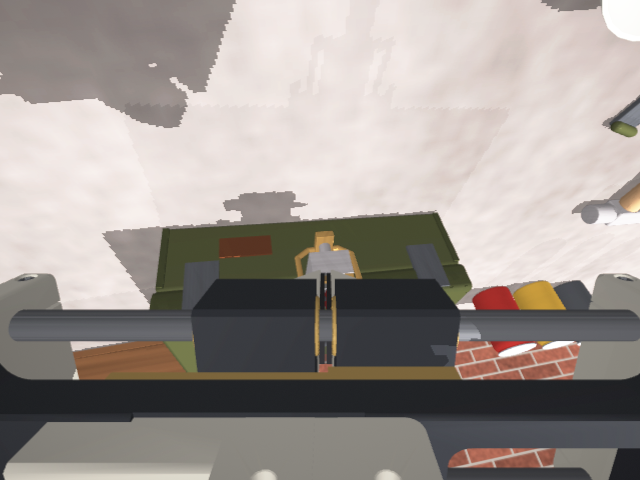

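View pics/g2.png

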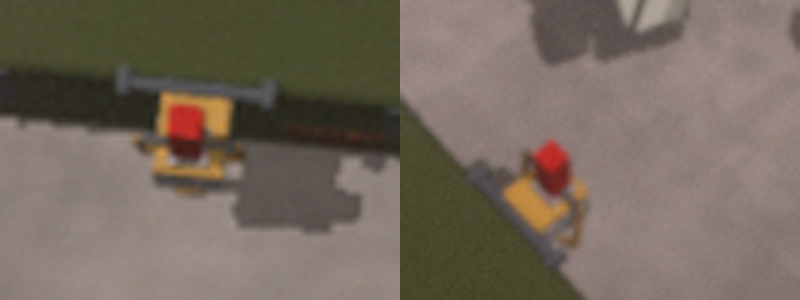

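The ring hangs down. I'll zoom and compare the tab with its projected position at several angles.

Run:
```python
from h import *
w=grab('wrist'); cv2.imwrite('pics/g3.png',cv2.resize(w[0][220:286,282:370],(800,600),interpolation=2))
print("scale",800/88)
rad=lambda th:(np.array([-np.cos(th),-np.sin(th)]),np.array([-np.sin(th),np.cos(th)]))
for th in (1.4,1.48,1.55,1.62,1.67,1.72):
    a,b=rad(th); o=[]
    for r,k in ((53.5,0),(53.5,20),(57.5,20),(49.5,20)):
        q=a*r+b*k; o.append(((proj(w,PIV+N*q[0]/1000+np.array([0,0,q[1]/1000]))-[282,220])*800/88).round(0).tolist())
    print(th,o)
U=np.array([.132,.991,0])
for nm,x,y,z in (("pin end",0,0,-53),("pinend front",-5.2,0,-53),("lug bl",-13,-17,-36),("lug br",-13,17,-36),("lug tl",-13,-17,-13.5)): print(nm,((proj(w,PIV+N*x/1000+U*y/1000+np.array([0,0,z/1000]))-[282,220])*800/88).round(0))
```

```text
scale 9.090909090909092
1.4 [[383.0, 170.0], [415.0, 75.0], [408.0, 36.0], [422.0, 114.0]]
1.48 [[376.0, 190.0], [405.0, 83.0], [398.0, 46.0], [412.0, 120.0]]
1.55 [[371.0, 210.0], [397.0, 93.0], [390.0, 58.0], [405.0, 128.0]]
1.62 [[367.0, 232.0], [390.0, 105.0], [382.0, 73.0], [398.0, 138.0]]
1.67 [[364.0, 248.0], [385.0, 115.0], [377.0, 85.0], [393.0, 147.0]]
1.72 [[362.0, 266.0], [380.0, 127.0], [372.0, 98.0], [388.0, 157.0]]
pin end [371. 221.]
pinend front [377. 191.]
lug bl [238. 308.]
lug br [596. 278.]
lug tl [276. 524.]
```

View pics/g3.png

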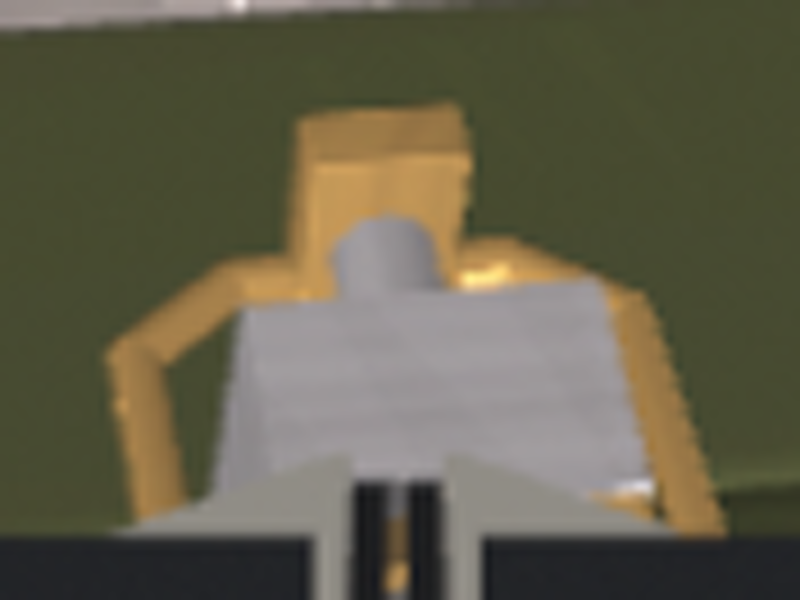

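The lug's corners project to within 5 px of what's seen. The tab's end face (rows 110–158) fits about 1.7 rad, which means locked. The pin's end shows about 2 mm less below the lug than predicted, though, so I'll check the shoulder from a better viewpoint.

```bash
python3 -m inch '[[[1,-25,12,0,0],[1,-30,10,0,0],[1,-10,2,0,0],[1,0,0,0,0]]]'
python3 - <<'E'
from h import *
go(-66,60,0)
w=grab('wrist'); cv2.imwrite('pics/g4.png',cv2.resize(w[0][170:290,240:400],(800,600),interpolation=2))
U=np.array([.132,.991,0])
def P(x,y,z): return ((proj(w,PIV+N*x/1000+U*y/1000+np.array([0,0,z/1000]))-[240,170])*5).round(0).tolist()
print("head top -x corners",P(-8,-8,38),P(-8,8,38)); print("head bottom",P(-8,-8,-4),P(-8,8,-4))
print("shoulder bottom -x",P(-10,-10,-8),P(-10,10,-8),"top",P(-10,-10,-4),P(-10,10,-4))
print("leaf top front",P(-13,-17,-8),P(-13,17,-8),"leaf bottom",P(-13,-17,-13),P(-13,17,-13),"lug bottom",P(-13,-17,-36),P(-13,17,-36)); print("pin end",P(-5.2,0,-53))
E
```

```text
clock: 28.05
position: [0.5827, 0.033, 0.1814]
ee_rot: [0.089, 2.45, 0.216]
force: [0.0, -0.6, 0.3]
width: 0.005
rel [-48.9  -3.9  73.4] tool d [21.8  3.5  0.7] F [ 0.  -0.6  0.3] dn [ 0.621 -0.178  0.764] yaw -0.5 clk 28.05 j [ 0.41  0.25 -0.59  2.32  2.42  0.12 -1.01]
head top -x corners [305.0, 513.0] [423.0, 501.0]
head bottom [265.0, 264.0] [373.0, 257.0]
shoulder bottom -x [249.0, 235.0] [383.0, 227.0] top [252.0, 256.0] [387.0, 247.0]
leaf top front [202.0, 225.0] [431.0, 211.0] leaf bottom [198.0, 199.0] [425.0, 185.0] lug bottom [183.0, 84.0] [399.0, 75.0]
pin end [276.0, 38.0]
```

View pics/g4.png

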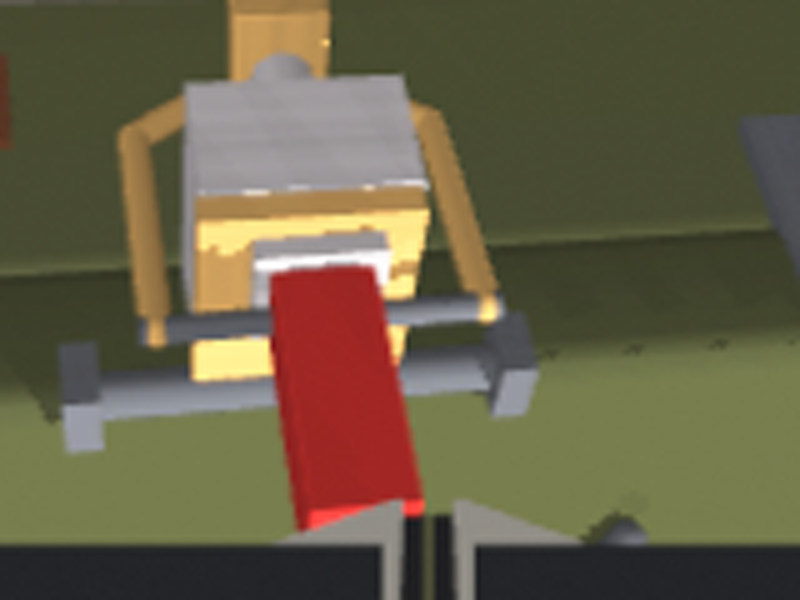

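The head's top, the leaf and the lug corners all land within about 8 px of the prediction for a seated pin. The shoulder sits on the leaf to within about 1 mm, and the ring's bar is behind the pin's end. I'll back well clear and do a last check.

```bash
python3 -m inch '[[[1,0,0,-25,0],[1,0,0,-40,0],[0.8,0,0,-40,0],[0.6,0,0,-20,0],[0.6,0,0,0,0],[0.6,0,0,0,0]]]'
python3 - <<'E'
from h import *
go(-66,60,0)
t=grab("top");s=grab("scene");w=grab("wrist")
cv2.imwrite('pics/h1.png',np.hstack([cv2.resize(x[0],(400,300)) for x in (t,s)])); cv2.imwrite('pics/h2.png',cv2.resize(w[0][190:286,262:390],(800,600),interpolation=2))
U=np.array([.132,.991,0])
def P(x,y,z): return ((proj(w,PIV+N*x/1000+U*y/1000+np.array([0,0,z/1000]))-[262,190])*6.25).round(0).tolist()
print("lug bottom",P(-13,-17,-36),P(-13,17,-36),"pin end",P(-5.2,0,-53),P(0,0,-53))
for th in (1.48,1.62,1.72):
    a=np.array([-np.cos(th),-np.sin(th)]);b=np.array([-np.sin(th),np.cos(th)])
    print(th,[P(q[0],0,q[1]) for q in (a*57.5+b*20,a*49.5+b*20)])
E
```

```text
clock: 28.7
position: [0.5536, 0.0168, 0.2095]
ee_rot: [0.11, 2.451, 0.202]
force: [-0.5, -0.0, -0.7]
width: 0.303
rel [-75.6 -23.9 101.5] tool d [18.8 15.2 42.5] F [-0.5 -0.  -0.7] dn [ 0.619 -0.174  0.766] yaw -1.6 clk 28.7 j [ 0.83  0.21 -1.    2.32  1.58  0.12 -0.15]
lug bottom [219.0, -36.0] [451.0, -48.0] pin end [314.0, -86.0] [312.0, -61.0]
1.48 [[322.0, -198.0], [330.0, -156.0]]
1.62 [[314.0, -170.0], [323.0, -135.0]]
1.72 [[310.0, -146.0], [319.0, -116.0]]
```

View pics/h1.png

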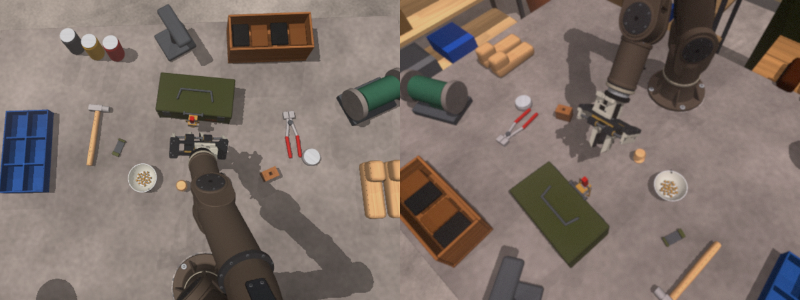

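View pics/h2.png

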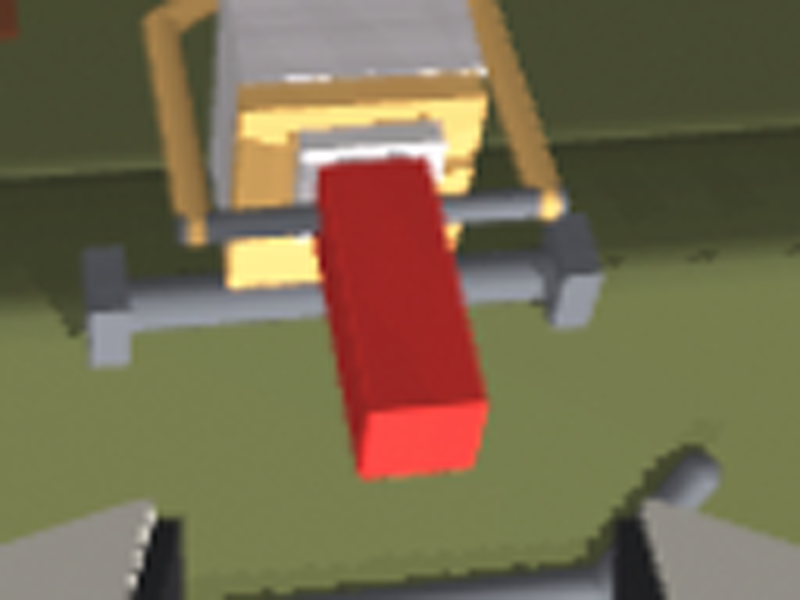

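Run:
```python
from h import *
w=grab("wrist")
x0,y0=262,160; cv2.imwrite('pics/h3.png',cv2.resize(w[0][160:256,262:390],(800,600),interpolation=2))
U=np.array([.132,.991,0])
def P(x,y,z): return ((proj(w,PIV+N*x/1000+U*y/1000+np.array([0,0,z/1000]))-[262,160])*6.25).round(0).tolist()
print("lug bottom",P(-13,-17,-36),P(-13,17,-36),"pin end",P(-5.2,0,-53),"raised2",P(-5.2,0,-51), "leaf top",P(-13,-17,-8),P(-13,17,-8))
print("shoulder low",P(-10,-10,-8),P(-10,10,-8),"top",P(-10,-10,-4),P(-10,10,-4),"headtop",P(-8,-8,38),P(8,8,38))
for th in (1.48,1.62,1.67,1.72):
    a=np.array([-np.cos(th),-np.sin(th)]);b=np.array([-np.sin(th),np.cos(th)])
    print(th,[P(q[0],0,q[1]) for q in (a*57.5+b*20,a*49.5+b*20)])
```

```text
lug bottom [215.0, 150.0] [447.0, 138.0] pin end [311.0, 100.0] raised2 [313.0, 110.0] leaf top [241.0, 299.0] [486.0, 283.0]
shoulder low [291.0, 310.0] [433.0, 301.0] top [295.0, 333.0] [439.0, 323.0] headtop [359.0, 599.0] [466.0, 653.0]
1.48 [[318.0, -12.0], [326.0, 30.0]]
1.62 [[311.0, 16.0], [319.0, 51.0]]
1.67 [[309.0, 27.0], [317.0, 60.0]]
1.72 [[307.0, 39.0], [315.0, 70.0]]
```

View pics/h3.png

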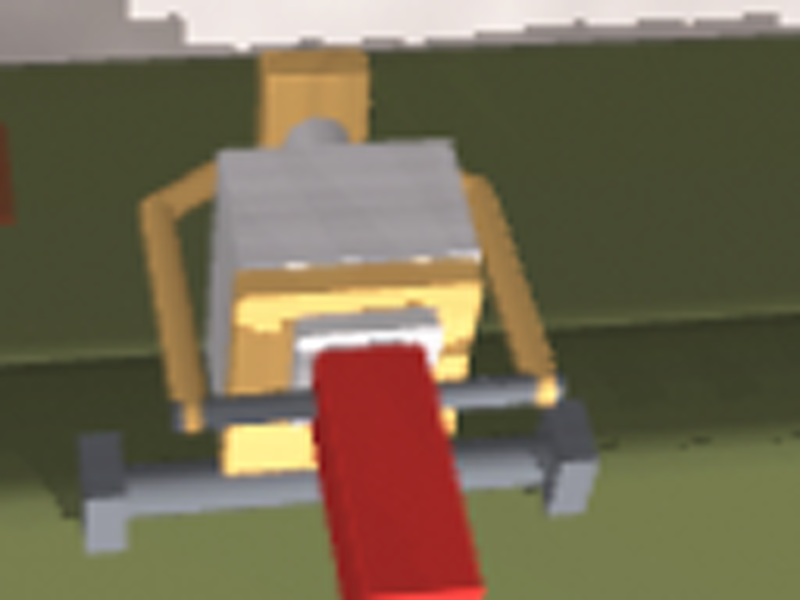

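```bash
python3 -c "
from cell import workorder,arm
print(arm.observe()['clock'], arm.observe()['force']); print(workorder.sign_off())"
```

```text
28.9 [ 0.11960922 -0.54165787  0.21374725]
the job is handed in; nothing more can be done
None
```

The pin is home through the leaf and the lug, with its ring on the side away from the box. The brass ring is snapped past the pin's lower end. I handed in at 28.9 s with the gripper clear of everything.

**What I did**
- I lifted the linchpin out of its block and found the leaf's hole by wrist camera, about 9.7 mm to one side of the lug's.
- I sank the pin's end into the hole and dragged the leaf over at about 4 N. I then pushed the pin down to a firm stop, with a peak of about 25 N on the wrist (23 N of it upward).
- The moves cannot tilt the tool. I drove the wrist joint to its limit (2.00 rad) up high, which leaned the gripper about 36°, and kept that lean coming down.
- I swung the ring down by its tab. The push was about 3.6 N in the last part before the force dropped and the ring went past. Then I backed off.

**Last checks**
- **Ring:** the tab's end lies where a ring angle of about 1.7 rad puts it (locked is above 1.62). The end bar shows behind the pin's end.
- **Pin seat:** the pin stopped with its end at 54.6 mm, against 55 mm nominal. The head top and shoulder match a seated pin to within about 1 mm.
- **Disagreement:** the pin's lower end showed about 2–3 mm less below the lug than I predicted. I put part of that down to hole clearance and the shape of the cone, but did not settle it.
- **Joint limit:** joint 6 read up to 2.002 rad against its stated limit of 2, for about 2 s.
- **Other things:** the nippers, tin, knob, bowl, latch and hammer look unmoved in the last top and scene pictures. The arm hid the heel there, so I could not check it.

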